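# Zero the pellet mill's grind dial, set it four clicks off and arm it with the ramekin

## Robot

A 6-joint arm with a two-finger parallel gripper is mounted at the origin on the work surface. World frame = base frame: x ahead of the robot, y to its left, z up, the work surface at z = 0. Lengths are in mm, angles in rad, forces in N, time in s.
With the tool pointing down it reaches from about 375 to 750 mm from the base axis. Payload 9 kg.
Tool frame: the origin (TCP) lies midway between the tips of the shut fingers; the grasp point (between the pads) lies arm.tcp_to_grasp behind it (arm.tcp_to_grasp is the distance from the TCP to the grasp point, in mm); x points along the fingers, z is the direction in which the jaws open and shut, and the axes are right-handed (so a half turn about x gives the same grasp; the last joint's range is limited). The gripper opens to 85 mm and grips with 20 to 120 N. Pads are 22 mm wide; open, the fingers measure 114 mm over their backs; the gripper's body (76 mm by 85 mm) begins 54 mm behind the grasp point. The pads swing forward as they close: fully open they stand 13 mm farther back than shut.
Start: joints at [1.024, 0.104, 0.097, 1.564, 0, 1.353], TCP at [193.75, 567.889, 231.331] pointing down, gripper open.
Joint ranges: [-2.99, 2.99], [-0.84, 1.86], [-1.1, 1.16], [-1.84, 2.11], [-1.51, 1.56], [-3.14, 3.14]. Speed limits (rad/s): [2.22, 2.22, 2.57, 3.14, 3.14, 3.14].

## Interface

Orientations are given as a unit quaternion [x, y, z, w].
In Python, from workcell import arm gives the robot as it stands.
- The arm moves only by the tool servo_tool, never from a script. Its argument "motion" is one flat list of numbers, 7 for each row, row after row: the shift along the tool's x, y, z in units of 50 mm (1.0 is 50 mm), then the turn, a rotation vector about the tool's x, y, z in units of 5 degrees (1.0 is 5 degrees), then the opening, from 0 (shut) to 1 (fully open). A call has 1 to 5 rows; each row is the pose to reach, as a shift and turn from the pose commanded when the call began, along the tool's axes at that moment; what a row does not reach only later rows make up. A row lasts 1/10 s, in which the tool goes at most 50 mm and 8.59 degrees, less where a joint would pass 70% of its speed; a pose out of reach is approached as far as the arm can. A call with a gripper value outside its range is refused whole. The fingers move at their own pace and stop on an object; "grip_force" is the grip in N (left out, the last holds). Time passes only in rows, so rows that repeat a pose let the fingers close. It gives the time, the measured TCP pose, the force and the opening at its end, in the units of the state.
- arm.get_obs(): the state, without advancing time (a new reading comes with each control period).
- arm.snapshot(name): name is "side" or "top" or "wrist"; returns a dict with "color" (420x560x3 uint8, blue, green, red), "fx", "fy", "cx", "cy" (pixels), "world_from_camera" (4x4, takes a point from camera to world coordinates). Camera axes: x right, y down, z forward; pixel columns grow to the right and rows downward; lengths in mm; the calibration is good to about 2 mm. A picture is of the moment at which its call begins. There is no depth.
- arm.close_job(): hands the job in, once; it reports no verdict.
The state is a dict: "time_s": time; "q": joint angles; "joint_velocities": joint speeds; "tau": joint torques, N m; "tool_pos": TCP position; "tcp_rot": TCP orientation; "force": force on the tool from outside, world axes, zero at the start; "moment": the same for the moment, N m; "opening": opening from 0.0 (shut) to 1.0 (fully open).
Only numpy, scipy, OpenCV 4.12 (cv2) and the standard library are available. Lean on these libraries where they do the work, as an engineer would, in place of code of your own. Each camera call takes 0.05 s, during which the arm holds its last target.

## Task

Set up the pellet mill: turn its grind dial clockwise all the way to the stop, then back exactly four clicks. After that set the white ramekin down upright on the mill's steel stand in front of the roller lever, then slide it straight back under the spout just until the lever switch clicks, without overtravelling the lever. Leave it standing there and do not disturb anything else.

Things in the scene. Friction and masses are not known exactly. Their poses are not given: they have to be found in the camera images.
- mill: Cream benchtop burr mill, screwed down, 310 x 150 x 368 mm tall. Origin: underside, centre plane; +x runs from its front (operator's side) to its back, +y to the operator's left, z up. Base from x=-170 to 140 mm, flat top at z=22 mm; its steel-plated part in front of the column (column front at x=0) is the stand. A clear hopper stands behind x=30 mm from z=262 mm up.
- control_face (a point): Point where the dial's axis meets the control face, at mill x=-21, z=213 mm. The face is the flat steel top of the head, 124 mm wide, sloping up to the back from mill x=-75, z=175 to x=45, z=259 mm; its normal leans 35 degrees from vertical towards mill -x. Nothing but the dial stands on it within 60 mm of the axis.
- mill_dial (a joint): Grind dial on the control face: round ribbed grey knob with a white pointer line. In rad: 0 at the stop (pointer uphill, at the long red mark); grows anticlockwise as seen looking at the dial, to 5.24. Sprung clicks every 0.349 rad (20 degrees, a mark at each) hold it with about 0.07 N m and draw it to the nearest click when let go. The stop is click 0; four clicks back is 1.396.
- dial_grip (a point): Middle of the dial's grip, on its axis 24 mm above the control face, at mill x=-34.7, y=0, z=232.5 mm. The dial is 44 mm across and its top lies 10 mm above this point (34 mm above the face). Its axis is the face's normal: 35 degrees from vertical, leaning towards mill -x.
- mill_lever (a joint): Microswitch lever on the column's front, hinged at its top (mill x=-10, z=92 mm), leaning out over the stand, 50 mm to the roller. In rad: 0 free, grows as the roller goes back (mill +x), end stop 0.52. Clicks at 0.20, overtravelled beyond 0.44. Springs back with about 0.2 N, too weak to move the ramekin. With the ramekin's axis at mill x=-68 mm they touch, at -58 it clicks, at -46 it is overtravelled.
- roller (a point): Centre of the lever's white roller, 10 mm across, 9 mm wide; at rest at mill x=-32, y=0, z=47 mm.
- spout_tip (a point): Centre of the steel spout's lower end, 24 mm across, at mill x=-52.5, y=0, z=100 mm. The head it hangs from has its underside at z=145 mm from mill x=-45 mm back, rising forwards to the lower front edge at x=-75, z=175 mm. A gripper that works near or under it must lean back from the mill: about 15 degrees to push the ramekin from in front, 35 to hold it around its middle. The sides are open.
- stand_spot (a point): Spot on the stand's top exactly below the spout, at mill x=-52.5, y=0, z=22 mm: with the ramekin's axis here the switch has clicked and the lever stands midway (about 0.32) between click and overtravel.
- ramekin: White fluted ceramic ramekin, round, 62 mm across, 38 mm tall, wall 5 mm, 0.16 kg, standing on the table. Origin: centre of its underside.
- blue_cup: Bystander: blue ceramic cup, 60 mm across the rim, 48 mm tall. Origin under its centre.
- cork_block: Bystander: round cork stopper, 54 mm across, 38 mm tall. Origin under its centre.
- dish: Bystander: shallow terracotta feeding dish, 128 mm across, 28 mm tall. Origin under its centre.
- jar: Bystander: clear jar with a red screw lid, 72 mm across, 117 mm tall. Origin under its centre.
- tongs: Bystander: steel tongs lying flat, 220 mm long along their x, up to 80 mm wide, 14 mm tall. Origin under the middle.
- scoop: Bystander: green plastic scoop, 165 mm long along its x (bowl at +x), 52 mm wide, 30 mm tall. Origin under the middle of it.
Not all that is in view belongs to the job. There is more than one size of the ramekin; the job needs the largest.

How it is judged:
By the outcome, as a careful person would: the job done as asked, in the order asked, and still so for the second after the job is handed in, with the robot touching nothing.
It also fails if it takes over 67 s, if anything falls off the work surface, if the arm or the gripper's body presses on something with over 40 N, if the wrist force passes 120 N, or if a joint passes its speed limit or range.

## Working session

There is one attempt and no reset: what is moved stays moved. The work goes in short steps, Python scripts to look and compute and a tool call to move; the robot and the scene stay as the last step left them, time stands still between calls to the robot, and variables do not carry over. Pictures are saved under pics/ and viewed, and the job is handed in when it is done.

Besides the shell and the picture viewer there is one more tool, called after "Emit:" as a command line: name --argument value ..., lists and objects as JSON in quotes. servo_tool: Moves the arm, as the interface text tells. Its arguments: {"type":"object","properties":{"motion":{"type":"array","items":{"type":"number"}},"grip_force":{"type":"number"}},"required":["motion"]}

```bash
ls; mkdir -p pics; python3 - <<'E'
from workcell import arm
import cv2
print(arm.get_obs()); print(arm.tcp_to_grasp)
for n in("side","top","wrist"):
    s=arm.snapshot(n); cv2.imwrite(f"pics/{n}0.png",s["color"]); print(n,s["fx"],s["fy"],s["cx"],s["cy"]); print(s["world_from_camera"])
E
```

```text
pics
{'time_s': 0.0, 'q': array([ 1.02430800e+00,  1.04676833e-01,  9.64651819e-02,  1.56391647e+00,
       -3.91849056e-06,  1.35308331e+00]), 'joint_velocities': array([ 0.00085422,  0.00024362,  0.0015377 , -0.00149749, -0.000134  ,
       -0.00066216]), 'tau': array([ 3.73970151e-04, -5.56932807e+01,  5.03648221e+01,  1.70779094e-02,
       -4.37456438e-04,  8.59740226e-06]), 'tool_pos': array([193.54896677, 567.56559537, 230.53324096]), 'tcp_rot': array([-0.41162121,  0.57551593,  0.41124908,  0.57465084]), 'force': array([-0.22028562,  0.09389829,  0.3303229 ]), 'moment': array([ 0.00217443,  0.03704462, -0.01938607]), 'opening': 1.0025838606903563}
18.700000000000003
side 475.1901067441269 475.1901067441269 290.1816911175456 206.8488487815967
[[ 9.98810967e-01 -3.55373454e-02  3.33728956e-02  5.63919843e+02]
 [-4.72520827e-02 -5.37263926e-01  8.42089493e-01 -1.06951215e+03]
 [-1.19955723e-02 -8.42665159e-01 -5.38304315e-01  7.57198342e+02]
 [ 0.00000000e+00  0.00000000e+00  0.00000000e+00  1.00000000e+00]]
top 453.6314194821099 453.6314194821099 277.59337382171503 202.13658069967164
[[ 2.33443526e-02 -9.92828943e-01  1.17242190e-01  4.76837534e+02]
 [-9.99702568e-01 -2.40106441e-02 -4.27365905e-03 -1.31110571e+02]
 [ 7.05807290e-03 -1.17107553e-01 -9.93094157e-01  1.26603233e+03]
 [ 0.00000000e+00  0.00000000e+00  0.00000000e+00  1.00000000e+00]]
wrist 368.9396692415248 368.9396692415248 270.84634554341955 209.26804048130103
[[ 3.22388560e-01  9.00744209e-01  2.91076427e-01  1.19547733e+02]
 [ 9.46605992e-01 -3.06233310e-01 -1.00788176e-01  5.93424742e+02]
 [-1.64706848e-03  3.08027645e-01 -9.51375981e-01  3.73406178e+02]
 [ 0.00000000e+00  0.00000000e+00  0.00000000e+00  1.00000000e+00]]
```

View pics/side0.png

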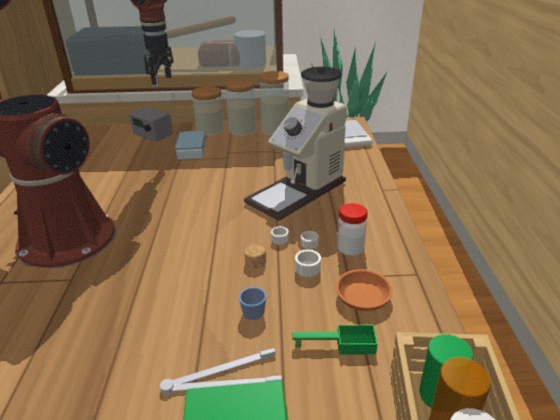

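View pics/top0.png

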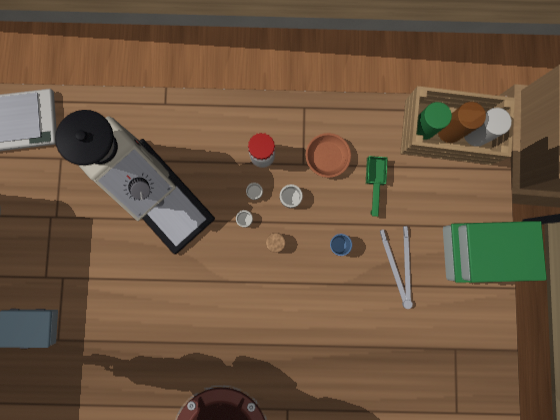

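View pics/wrist0.png

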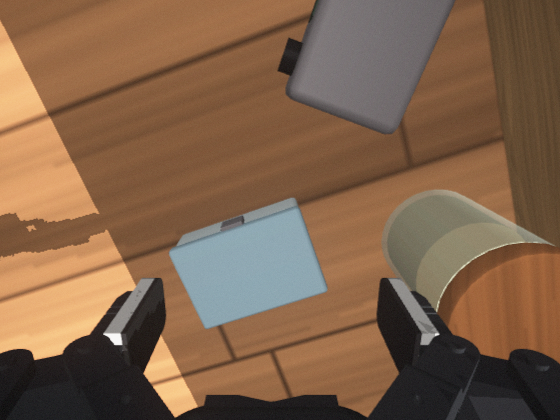

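```bash
python3 - <<'E'
import cv2
t=cv2.imread("pics/top0.png"); s=cv2.imread("pics/side0.png")
cv2.imwrite("pics/c1.png",cv2.resize(t[80:260,50:230],None,fx=3.3,fy=3.3,interpolation=cv2.INTER_CUBIC))
cv2.imwrite("pics/c2.png",cv2.resize(s[60:220,235:375],None,fx=3.7,fy=3.7,interpolation=cv2.INTER_CUBIC))
a=cv2.resize(t[170:250,230:310],None,fx=5,fy=5,interpolation=cv2.INTER_CUBIC)
b=cv2.resize(s[215:295,255:335],None,fx=5,fy=5,interpolation=cv2.INTER_CUBIC)
cv2.imwrite("pics/c3.png",cv2.hconcat([a,b]))
E
```

```text
(no output)
```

View pics/c1.png

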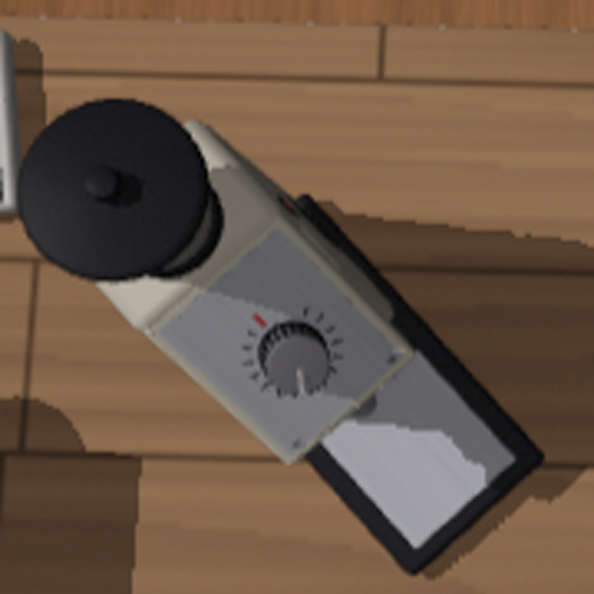

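View pics/c2.png

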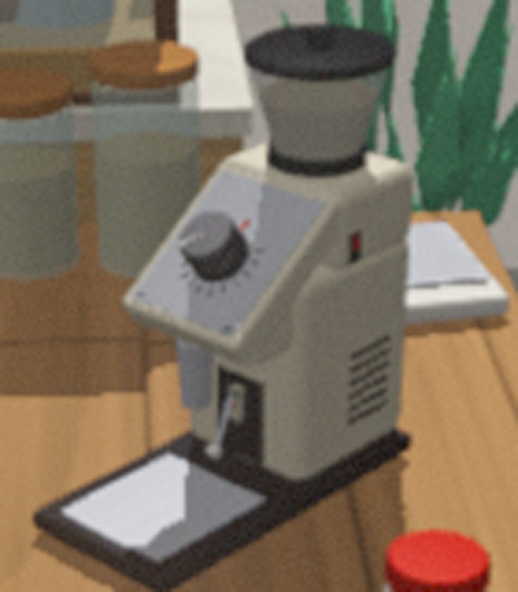

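View pics/c3.png

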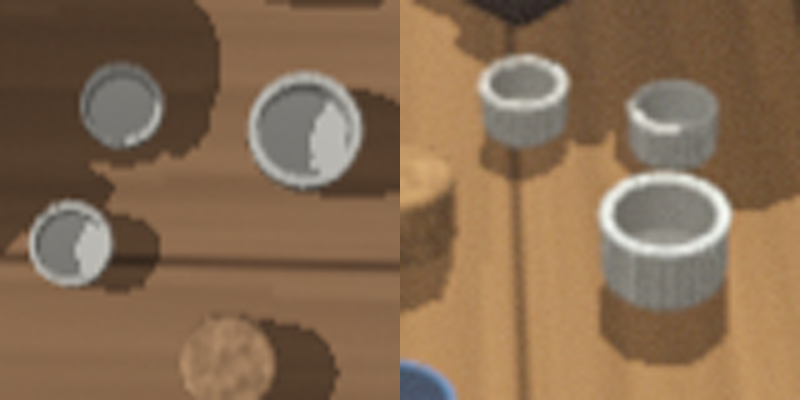

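```bash
cat > h.py <<'E'
import numpy as np, cv2
from scipy.spatial.transform import Rotation as R
from scipy.optimize import least_squares
from workcell import arm
def proj(s,P):
    T=np.linalg.inv(s["world_from_camera"]); p=T[:3,:3]@np.asarray(P,float)+T[:3,3]
    return np.array([s["fx"]*p[0]/p[2]+s["cx"], s["fy"]*p[1]/p[2]+s["cy"]])
def atz(s,uv,z):
    T=s["world_from_camera"]; d=T[:3,:3]@np.array([(uv[0]-s["cx"])/s["fx"],(uv[1]-s["cy"])/s["fy"],1]); o=T[:3,3]
    return o+d*(z-o[2])/d[2]
def mw(m,p):  # mill to world
    c,s=np.cos(m[2]),np.sin(m[2]); return np.array([m[0]+c*p[0]-s*p[1], m[1]+s*p[0]+c*p[1], p[2]])
def save(img,name,box,f):
    x0,x1,y0,y1=box; cv2.imwrite("pics/"+name,cv2.resize(img[y0:y1,x0:x1],None,fx=f,fy=f,interpolation=cv2.INTER_CUBIC))
E
python3 - <<'E'
from h import *
S=arm.snapshot("side");T=arm.snapshot("top")
t=lambda u,v:(u/3.3+50-.35,v/3.3+80-.35)
s=lambda u,v:(u/3.7+235-.35,v/3.7+60-.35)
obs=[(T,t(543,457),(-170,-75,22)),(T,t(415,573),(-170,75,22)),(T,t(298,367),(-40.5,0,240.9)),
(T,t(412,350),(-75,-62,175)),(T,t(291,464),(-75,62,175)),
(S,s(38,517),(-170,75,22)),(S,s(160,580),(-170,-75,22)),(S,s(213,237),(-40.5,0,240.9)),(S,s(127,300),(-75,62,175)),(S,s(213,455),(-32,0,47)),(S,s(405,440),(140,-75,22))]
f=lambda m:np.concatenate([proj(c,mw(m,p))-uv for c,uv,p in obs])
r=least_squares(f,[800,200,.8],loss='soft_l1',x_scale=[100,100,1]); print(r.x,np.degrees(r.x[2])); print(f(r.x).reshape(-1,2).round(1))
for n in (0,):
  r2=least_squares(f,[800,200,2.5],loss='soft_l1',x_scale=[100,100,1]);print(r2.x,r2.cost,r.cost)
m=r.x
np.save("mill.npy",m)
for p in [(-34.7,0,232.5),(-52.5,0,22),(-120,0,22),(-32,0,47)]: print(p,mw(m,p).round(1))
# ramekin: rim centre z=38
ra=atz(T,(305/5+230-.4,130/5+170-.4),38);rb=atz(S,(665/5+255-80-.4,214/5+215-.4),38)
print(ra,rb)
for uv in [(249,130),(361,130),(305,72),(305,188)]: print(atz(T,(uv[0]/5+230-.4,uv[1]/5+170-.4),38).round(1))
for n,c,uv,z in [("s1",T,(122/5+230,105/5+170),30),("s2",T,(71/5+230,243/5+170),30),("cork",T,(276,243),38),("jar",T,(261,147),117),("dish",T,(329,156),28),("cup",T,(341,245),48)]: print(n,atz(c,uv,z).round(1))
E
```

```text
[648.61084931 206.31713754   0.76763841] 43.982441358718134
[[ 0.9 -1.1]
 [-1.5  1. ]
 [ 0.2 -1.4]
 [ 2.3  0.9]
 [ 0.1  0.9]
 [-1.2 -2.1]
 [ 1.9 -0.2]
 [-1.1 -1.6]
 [-1.2  0.6]
 [ 1.6 -1.3]
 [ 3.7 -2.3]]
[648.61081104 206.31718178   0.76763908] 16.010931655685418 16.01093165461425
(-34.7, 0, 232.5) [623.6 182.2 232.5]
(-52.5, 0, 22) [610.8 169.9  22. ]
(-120, 0, 22) [562.3 123.   22. ]
(-32, 0, 47) [625.6 184.1  47. ]
[ 640.64588279 -171.48899989   38.        ] [ 639.69156288 -173.12547707   38.        ]
[ 639.9 -140.9   38. ]
[ 641.4 -202.1   38. ]
[ 672.7 -170.8   38. ]
[ 608.8 -172.1   38. ]
s1 [652.1 -71.9  30. ]
s2 [575.3 -46.3  30. ]
cork [ 510.8 -134.7   38. ]
jar [755.  -89.8 117. ]
dish [ 755.7 -276.5   28. ]
cup [ 509.2 -308.7   48. ]
```

```bash
cat >> h.py <<'E'
def cur():
    o=arm.get_obs(); return np.array(o["tool_pos"]),R.from_quat(o["tcp_rot"]),o
def leanrot(yaw,lean,roll):
    # tool x = forward(yaw)*sin(lean) - z*cos(lean); roll=0: tool z along mill +y
    f=np.array([np.cos(yaw),np.sin(yaw),0]); x=f*np.sin(lean)-np.array([0,0,np.cos(lean)])
    z=np.array([-np.sin(yaw),np.cos(yaw),0]); y=np.cross(z,x)
    return R.from_matrix(np.column_stack([x,y,z]))*R.from_rotvec([roll,0,0])
def rel(P,Q):
    p,q,o=cur(); d=q.inv().apply(np.asarray(P)-p)/50; w=np.degrees((q.inv()*Q).as_rotvec())/5
    print("t",round(o["time_s"],2),"shift",d.round(3),"turn",w.round(2)); return d,w
E
python3 - <<'E'
from h import *
m=np.load("mill.npy"); p,q,o=cur(); print(q.as_matrix().round(3))
n=np.array([-.574*np.cos(m[2]),-.574*np.sin(m[2]),.819])
g=mw(m,(-34.7,0,232.5))
for roll in (-90,-45,0,45,90,180):
    print(roll); rel(g+n*150,leanrot(m[2],np.radians(35),np.radians(roll)))
E
```

```text
[[-0.    -0.946  0.323]
 [-0.001  0.323  0.946]
 [-1.     0.    -0.001]]
-90
t 0.25 shift [-2.486 -9.842 -6.054] turn [-29.31   2.23  -9.25]
-45
t 0.25 shift [-2.486 -9.842 -6.054] turn [-20.8   -1.26  -8.03]
0
t 0.25 shift [-2.486 -9.842 -6.054] turn [-12.15  -3.84  -6.28]
45
t 0.25 shift [-2.486 -9.842 -6.054] turn [-3.45 -5.69 -4.14]
90
t 0.25 shift [-2.486 -9.842 -6.054] turn [ 5.26 -6.87 -1.66]
180
t 0.25 shift [-2.486 -9.842 -6.054] turn [22.58 -7.13  4.35]
```

```bash
python3 - <<'E'
from h import *
m=np.load("mill.npy")
n=np.array([-.574*np.cos(m[2]),-.574*np.sin(m[2]),.819])
g=mw(m,(-34.7,0,232.5))
rel(g+n*140,leanrot(m[2],np.radians(35),np.radians(-60)))
E
```

```text
t 0.25 shift [-2.323 -9.894 -5.951] turn [-23.66  -0.21  -8.5 ]
```

Emit:
servo_tool --motion '[-2.32, -9.89, -5.95, -23.66, -0.21, -8.5, 1, -2.32, -9.89, -5.95, -23.66, -0.21, -8.5, 1, -2.32, -9.89, -5.95, -23.66, -0.21, -8.5, 1, -2.32, -9.89, -5.95, -23.66, -0.21, -8.5, 1, -2.32, -9.89, -5.95, -23.66, -0.21, -8.5, 1]'

```text
time_s: 0.75
tool_pos: [348.7, 384.0, 279.8]
tcp_rot: [0.647, -0.345, -0.51, -0.449]
force: [-0.3, 0.7, -0.0]
opening: 1.002
```

```bash
cat > go.py <<'E'
import sys
from h import *
# mill x,y,z of TCP, lean, roll
a=[float(v) for v in sys.argv[1:]]
m=np.load("mill.npy")
P=mw(m,a[:3]); rel(P,leanrot(m[2],np.radians(a[3]),np.radians(a[4])))
p,q,o=cur(); c,s=np.cos(m[2]),np.sin(m[2]); d=p-[m[0],m[1],0]
print("tcp mill",np.round([c*d[0]+s*d[1],-s*d[0]+c*d[1],d[2]],1),"world",p.round(1),"q",o["q"].round(2),"F",o["force"].round(1),"op",round(o["opening"],3))
E
python3 go.py -115 0 347 35 -60
```

```text
t 0.75 shift [-0.312 -2.389 -6.434] turn [-15.71  -0.14  -5.63]
tcp mill [-92.4 336.1 279.8] world [348.7 384.  279.8] q [ 0.66 -0.36 -0.27  1.47 -0.14  0.28] F [-0.3  0.7 -0. ] op 1.002
```

Emit:
servo_tool --motion '[-0.31, -2.39, -6.43, -15.7, -0.14, -5.63, 1, -0.31, -2.39, -6.43, -15.7, -0.14, -5.63, 1, -0.31, -2.39, -6.43, -15.7, -0.14, -5.63, 1, -0.31, -2.39, -6.43, -15.7, -0.14, -5.63, 1, -0.31, -2.39, -6.43, -15.7, -0.14, -5.63, 1]'

```text
time_s: 1.25
tool_pos: [481.0, 226.9, 320.4]
tcp_rot: [0.779, -0.11, -0.542, -0.294]
force: [0.2, 1.0, 0.4]
opening: 0.998
```

```bash
python3 go.py -115 0 347 35 -60
```

```text
t 1.25 shift [-0.121  0.601 -2.612] turn [-8.96 -0.03 -3.17]
tcp mill [-106.3  131.2  320.4] world [481.  226.9 320.4] q [ 0.14 -0.64 -0.43  1.36  0.09 -0.82] F [0.2 1.  0.4] op 0.998
```

Emit:
servo_tool --motion '[-0.12, 0.6, -2.61, -8.96, 0, -3.17, 1, -0.12, 0.6, -2.61, -8.96, 0, -3.17, 1, -0.12, 0.6, -2.61, -8.96, 0, -3.17, 1, -0.12, 0.6, -2.61, -8.96, 0, -3.17, 1, -0.12, 0.6, -2.61, -8.96, 0, -3.17, 1]'

```text
time_s: 1.75
tool_pos: [565.5, 125.5, 345.9]
tcp_rot: [0.839, 0.155, -0.513, -0.09]
force: [-0.8, 0.2, -0.1]
opening: 0.997
```

```bash
python3 go.py -115 0 347 35 -60
```

```text
t 1.75 shift [-0.008 -0.023 -0.016] turn [-1.55 -0.01 -0.56]
tcp mill [-115.9   -0.5  345.9] world [565.5 125.5 345.9] q [-0.26 -0.52 -0.35  1.38  0.47 -1.84] F [-0.8  0.2 -0.1] op 0.997
```

Emit:
servo_tool --motion '[0, -0.02, -0.02, -1.55, 0, -0.56, 1, 0, -0.02, -0.02, -1.55, 0, -0.56, 1, 0, -0.02, -0.02, -1.55, 0, -0.56, 1]'

```text
time_s: 2.05
tool_pos: [565.5, 127.9, 346.5]
tcp_rot: [0.839, 0.207, -0.501, -0.049]
force: [0.7, -0.4, 0.3]
opening: 0.994
```

```bash
python3 go.py -115 0 347 35 -60; python3 - <<'E'
from h import *
import pickle
W=arm.snapshot("wrist");S=arm.snapshot("side");T=arm.snapshot("top")
pickle.dump((W,S,T),open("s1.pkl","wb"))
m=np.load("mill.npy")
im=W["color"].copy()
for p in [(-40.5,0,240.9),(-21,0,213),(-75,62,175),(-75,-62,175),(45,62,259),(45,-62,259),(-170,75,22),(-170,-75,22)]:
    u=proj(W,mw(m,p)); print(p,u.round(1)); cv2.circle(im,tuple(int(v) for v in u),3,(0,255,0),1)
save(im,"w1.png",(0,560,0,420),1.4)
E
```

```text
t 2.05 shift [-0.018  0.025 -0.008] turn [-0.1   0.01 -0.03]
tcp mill [-114.2    1.3  346.5] world [565.5 127.9 346.5] q [-0.28 -0.5  -0.34  1.4   0.52 -2.  ] F [ 0.7 -0.4  0.3] op 0.994
(-40.5, 0, 240.9) [270.7 197.2]
(-21, 0, 213) [270.7 186.2]
(-75, 62, 175) [372.3 208.4]
(-75, -62, 175) [303.3  78. ]
(45, 62, 259) [230.  284.5]
(45, -62, 259) [151.  171.6]
(-170, 75, 22) [510.1 116.8]
(-170, -75, 22) [453.2 -33.4]
```

View pics/w1.png

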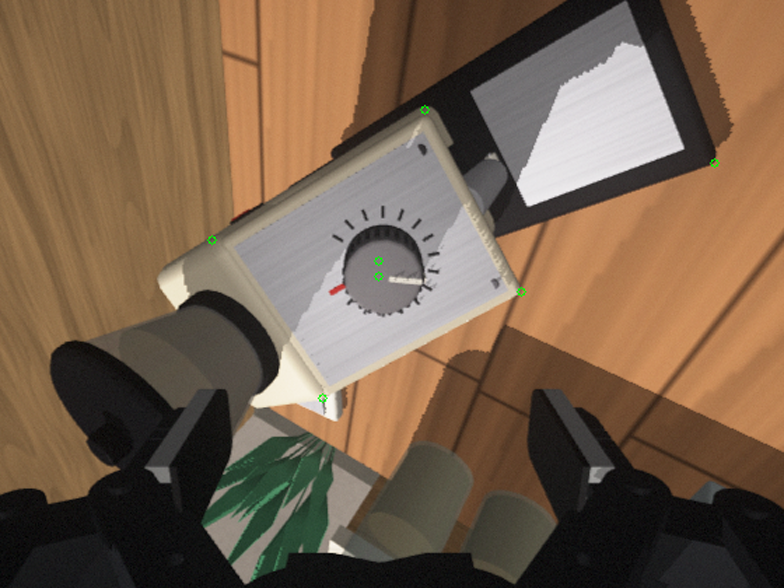

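```bash
python3 - <<'E'
from h import *
import pickle
W,S,T=pickle.load(open("s1.pkl","rb"))
save(W["color"],"w1c.png",(220,330,130,240),7)
E
```

```text
(no output)
```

View pics/w1c.png

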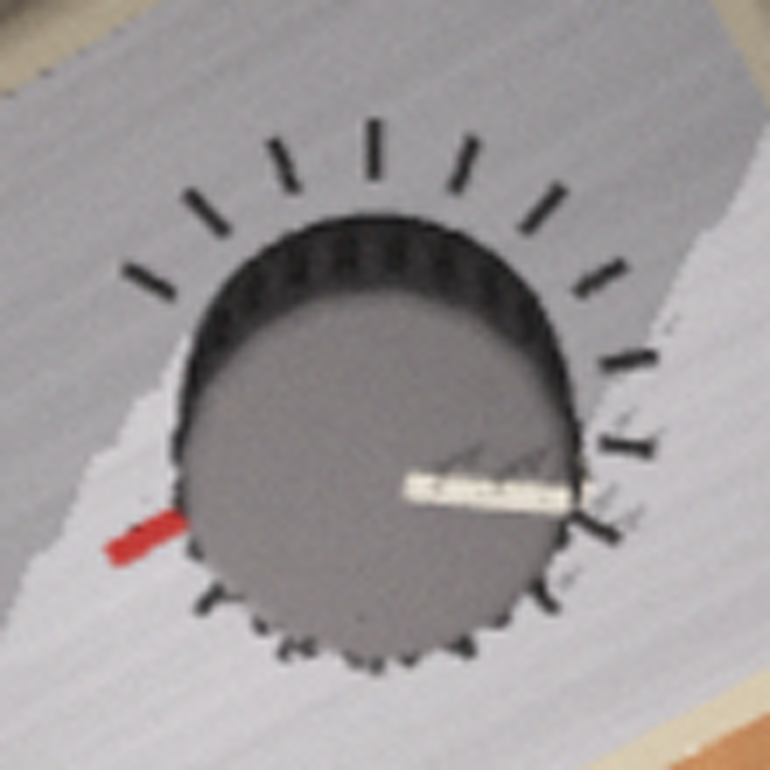

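```bash
python3 - <<'E'
from h import *
import pickle
W,S,T=pickle.load(open("s1.pkl","rb"))
t=lambda u,v:(u/3.3+50-.35,v/3.3+80-.35)
s=lambda u,v:(u/3.7+235-.35,v/3.7+60-.35)
w=lambda u,v:(u/1.4-.15,v/1.4-.15)
obs=[(T,t(543,457),(-170,-75,22)),(T,t(415,573),(-170,75,22)),(T,t(298,367),(-40.5,0,240.9)),
(T,t(412,350),(-75,-62,175)),(T,t(291,464),(-75,62,175)),
(S,s(38,517),(-170,75,22)),(S,s(160,580),(-170,-75,22)),(S,s(213,237),(-40.5,0,240.9)),(S,s(127,300),(-75,62,175)),(S,s(213,455),(-32,0,47)),
(W,(274.1,197.9),(-40.5,0,240.9)),(W,(273.4,186.),(-21,0,213)),(W,w(519,292),(-75,62,175)),(W,w(427,108),(-75,-62,175)),(W,w(718,156),(-170,75,22))]
f=lambda m:np.concatenate([proj(c,mw(m,p))-uv for c,uv,p in obs])
r=least_squares(f,[650,200,.8],loss='soft_l1',x_scale=[100,100,1]); print(r.x,np.degrees(r.x[2])); print(f(r.x).reshape(-1,2).round(1))
np.save("mill.npy",r.x)
# dial only from wrist, using plane z
print("dial top from wrist",atz(W,(274.1,197.9),240.9),"model",mw(r.x,(-40.5,0,240.9)))
print("roller T?",mw(r.x,(-52.5,0,22)))
E
python3 go.py -45 0 240 35 -60
```

```text
[646.69948927 205.7558855    0.77882128] 44.623172426658876
[[ 1.4 -1.1]
 [-0.6  1.4]
 [ 0.5 -0.7]
 [ 2.6  1.2]
 [ 0.8  1.6]
 [-1.6 -1.6]
 [ 1.9  0. ]
 [-1.6 -1.5]
 [-1.9  0.9]
 [ 1.  -1.1]
 [-1.4 -0.7]
 [-0.8  0.4]
 [ 4.4 -0.5]
 [-0.4  0.5]
 [ 0.1  3.6]]
dial top from wrist [616.59941932 177.37502867 240.9       ] model [617.87393777 177.30702646 240.9       ]
roller T? [609.33303362 168.87773489  22.        ]
t 2.2 shift [2.521 0.088 0.095] turn [-0.17 -0.03 -0.08]
tcp mill [-112.     2.3  347. ] world [565.4 128.7 347. ] q [-0.28 -0.5  -0.34  1.4   0.52 -2.  ] F [-0.2  0.   0.2] op 0.999
```

```bash
python3 go.py -22.9 0 215.7 35 -60
```

```text
t 2.2 shift [3.173 0.041 0.026] turn [-0.17 -0.03 -0.08]
tcp mill [-112.     2.3  347. ] world [565.4 128.7 347. ] q [-0.28 -0.5  -0.34  1.4   0.52 -2.  ] F [-0.2  0.   0.2] op 0.999
```

Emit:
servo_tool --motion '[0.8, 0.04, 0.03, -0.1, 0, 0, 0.8, 1.6, 0.04, 0.03, -0.17, 0, -0.08, 0.8, 2.2, 0.04, 0.03, -0.17, 0, -0.08, 0.8, 2.6, 0.04, 0.03, -0.17, 0, -0.08, 0.8, 2.6, 0.04, 0.03, -0.17, 0, -0.08, 0.8]'

```text
time_s: 2.7
tool_pos: [617.2, 179.4, 235.6]
tcp_rot: [0.837, 0.216, -0.5, -0.044]
force: [-0.9, 0.5, -0.4]
opening: 0.801
```

```bash
python3 go.py -22.9 0 215.7 35 -60;python3 - <<'E'
from h import *
W=arm.snapshot("wrist");save(W["color"],"w2.png",(100,460,80,420),2)
m=np.load("mill.npy");print(proj(W,mw(m,(-40.5,0,240.9))),proj(W,mw(m,(-21,0,213))))
E
```

```text
t 2.7 shift [ 0.516  0.014 -0.059] turn [-0.    0.02  0.03]
tcp mill [-39.5   2.  235.6] world [617.2 179.4 235.6] q [-0.15 -0.38 -0.46  1.1   0.48 -1.88] F [-0.9  0.5 -0.4] op 0.801
[265.2241605  285.85068964] [266.13008845 251.80419929]
```

View pics/w2.png

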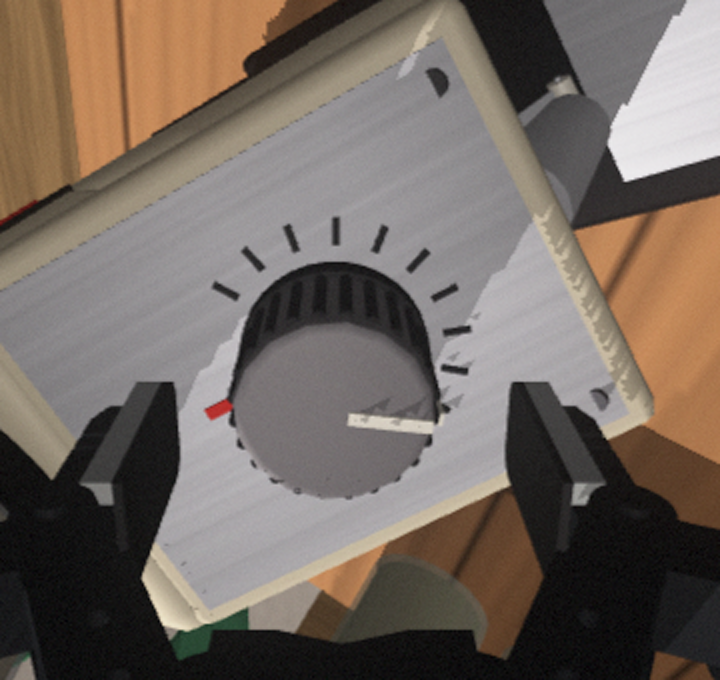

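Emit:
servo_tool --motion '[0.2, 0.01, -0.02, 0, 0, 0, 0.8, 0.4, 0.01, -0.02, 0, 0, 0, 0.8, 0.51, 0.01, -0.02, 0, 0, 0, 0.8, 0.51, 0.01, -0.02, 0, 0, 0, 0.4, 0.51, 0.01, -0.02, 0, 0, 0, 0.3]' --grip_force 25

```text
time_s: 3.25
tool_pos: [628.7, 187.6, 217.4]
tcp_rot: [0.838, 0.215, -0.5, -0.043]
force: [-2.0, -3.8, 8.3]
opening: 0.507
```

Emit:
servo_tool --motion '[0, 0, 0, 0, 0, 0, 0.2, 0, 0, 0, 0, 0, 0, 0.2, 0, 0, 0, 0, 0, 0, 0.2]'

```text
time_s: 3.55
tool_pos: [628.8, 187.6, 217.6]
tcp_rot: [0.838, 0.215, -0.5, -0.043]
force: [-9.3, -3.1, 1.1]
opening: 0.509
```

```bash
python3 go.py -22.9 0 215.7 35 -60;python3 - <<'E'
from h import *
W=arm.snapshot("wrist");save(W["color"],"w3.png",(100,460,80,420),2)
E
```

```text
t 3.55 shift [ 0.06  -0.016 -0.014] turn [ 0.   -0.    0.01]
tcp mill [-25.4  -0.3 217.6] world [628.8 187.6 217.6] q [-0.13 -0.35 -0.47  1.04  0.47 -1.86] F [-9.3 -3.1  1.1] op 0.509
```

View pics/w3.png

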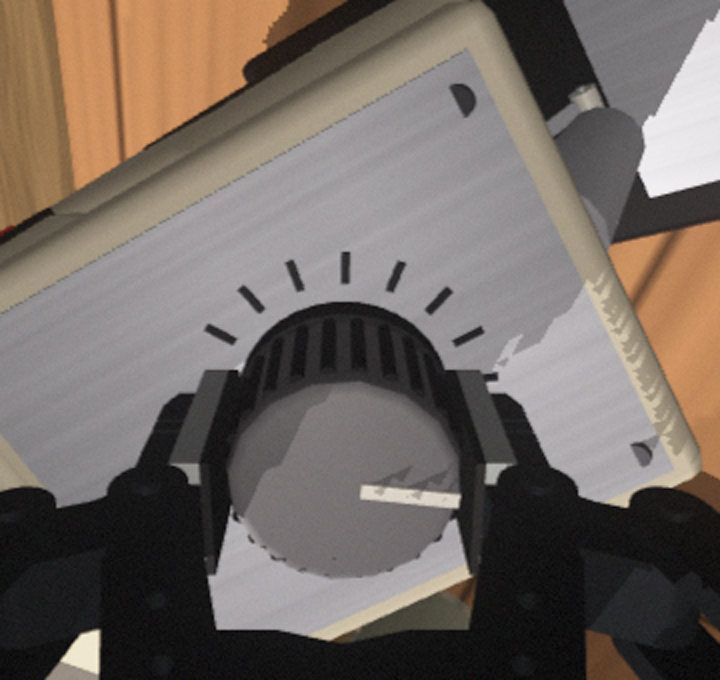

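Emit:
servo_tool --motion '[0, 0, 0, 1.4, 0, 0, 0.2, 0, 0, 0, 2.8, 0, 0, 0.2, 0, 0, 0, 4.2, 0, 0, 0.2, 0, 0, 0, 5.6, 0, 0, 0.2, 0, 0, 0, 7, 0, 0, 0.2]'

```text
time_s: 4.1
tool_pos: [628.1, 187.7, 217.1]
tcp_rot: [0.785, 0.053, -0.542, -0.295]
force: [-15.2, -4.9, 2.2]
opening: 0.509
```

Emit:
servo_tool --motion '[0, 0, 0, 1.4, 0, 0, 0.2, 0, 0, 0, 2.8, 0, 0, 0.2, 0, 0, 0, 4.2, 0, 0, 0.2, 0, 0, 0, 5.6, 0, 0, 0.2, 0, 0, 0, 7, 0, 0, 0.2]'

```text
time_s: 4.6
tool_pos: [627.4, 188.2, 217.0]
tcp_rot: [0.659, -0.112, -0.534, -0.518]
force: [-22.9, -3.3, 5.2]
opening: 0.509
```

```bash
python3 go.py -22.9 0 215.7 35 10;python3 - <<'E'
from h import *
W=arm.snapshot("wrist");save(W["color"],"w4.png",(100,460,80,420),2); o=arm.get_obs(); print(o["moment"])
E
```

```text
t 4.6 shift [ 0.058 -0.041 -0.014] turn [-0.07  0.03 -0.02]
tcp mill [-26.1   1.1 217. ] world [627.4 188.2 217. ] q [-0.13 -0.35 -0.47  1.05  0.47 -0.63] F [-22.9  -3.3   5.2] op 0.509
[-0.79596339  3.27718492  1.25129067]
```

View pics/w4.png

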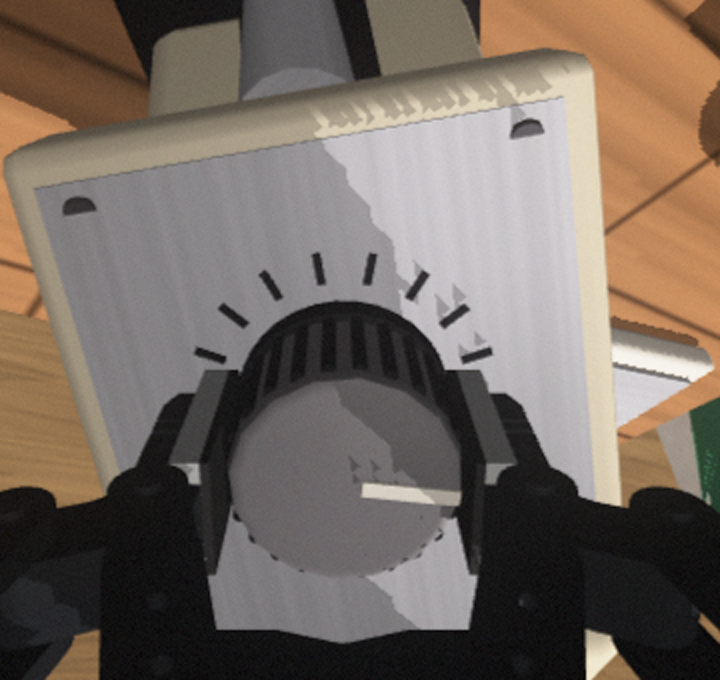

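```bash
python3 - <<'E'
from h import *
p,q,o=cur(); print(q.inv().apply(o["force"]), q.inv().apply(o["moment"]))
E
```

```text
[-14.05461454  14.34132387   9.9839372 ] [-0.02310587 -1.56038743  3.24096965]
```

Emit:
servo_tool --motion '[-0.01, 0.02, 0.01, 1.4, 0, 0, 0.2, -0.02, 0.03, 0.02, 2.8, 0, 0, 0.2, -0.02, 0.03, 0.02, 4.2, 0, 0, 0.2, -0.02, 0.03, 0.02, 5.6, 0, 0, 0.2, -0.02, 0.03, 0.02, 7, 0, 0, 0.2]'

```text
time_s: 5.15
tool_pos: [626.7, 188.8, 217.3]
tcp_rot: [-0.474, 0.266, 0.475, 0.692]
force: [-0.6, 8.2, -5.4]
opening: 0.508
```

```bash
python3 - <<'E'
from h import *
p,q,o=cur(); print(q.inv().apply(o["force"]), q.inv().apply(o["moment"]),o["q"])
E
```

```text
[7.51606142 3.52246759 5.24597824] [-0.30950707 -0.33022557  0.94561607] [-0.12852397 -0.35239621 -0.47093488  1.04567318  0.47240443 -0.01995335]
```

Emit:
servo_tool --motion '[0, 0, 0, 1.4, 0, 0, 0.2, 0, 0, 0, 2.8, 0, 0, 0.2, 0, 0, 0, 4.2, 0, 0, 0.2, 0, 0, 0, 5.6, 0, 0, 0.2, 0, 0, 0, 6.6, 0, 0, 0.2]'

```text
time_s: 5.65
tool_pos: [626.7, 189.6, 217.7]
tcp_rot: [-0.258, 0.389, 0.381, 0.798]
force: [2.4, 13.7, -4.9]
opening: 0.504
```

```bash
python3 - <<'E'
from h import *
p,q,o=cur(); print(q.inv().apply(o["force"]), q.inv().apply(o["moment"]),o["q"])
W=arm.snapshot("wrist");save(W["color"],"w5.png",(100,460,80,420),2)
E
```

```text
[10.55004328  6.52553085  7.9382422 ] [-0.06732418 -0.63979262  1.44166832] [-0.12793514 -0.35244374 -0.47070832  1.04541481  0.4739376   0.55583157]
```

View pics/w5.png

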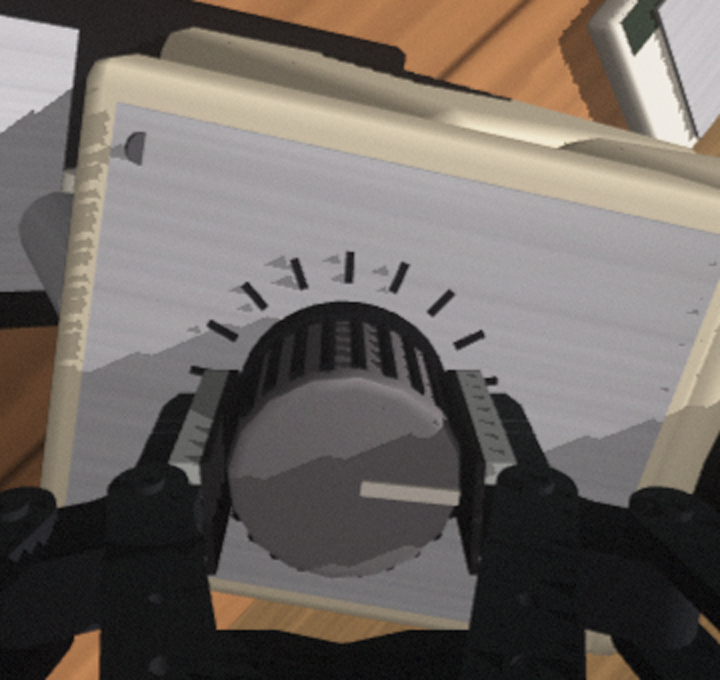

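Emit:
servo_tool --motion '[0, 0, 0, 0.7, 0, 0, 0.2, 0, 0, 0, 1.4, 0, 0, 0.2, 0, 0, 0, 1.4, 0, 0, 0.2]'

```text
time_s: 6.0
tool_pos: [626.9, 189.7, 218.0]
tcp_rot: [-0.21, 0.41, 0.357, 0.812]
force: [2.2, 13.1, -4.7]
opening: 0.506
```

```bash
python3 - <<'E'
from h import *
p,q,o=cur(); print(q.inv().apply(o["force"]), q.inv().apply(o["moment"]),o["q"],o["opening"])
E
```

```text
[10.08901579  7.18040987  6.68917127] [-0.33133252 -0.63182471  1.42614872] [-0.12777956 -0.35245927 -0.47050965  1.04509674  0.47414964  0.67475074] 0.5064607718332954
```

Emit:
servo_tool --motion '[0, 0, 0, 0.7, 0, 0, 0.2, 0, 0, 0, 1.4, 0, 0, 0.2, 0, 0, 0, 1.4, 0, 0, 0.2]'

```text
time_s: 6.3
tool_pos: [627.5, 189.0, 218.4]
tcp_rot: [-0.16, 0.431, 0.33, 0.824]
force: [4.7, 10.1, -3.3]
opening: 0.502
```

```bash
python3 - <<'E'
from h import *
p,q,o=cur(); print(q.inv().apply(o["force"]), q.inv().apply(o["moment"]),o["q"],o["opening"])
W=arm.snapshot("wrist");save(W["color"],"w6.png",(100,460,80,420),2)
E
```

```text
[8.68697923 4.0894046  6.47911476] [-0.21265539 -0.43864283  0.804086  ] [-0.12841684 -0.35265517 -0.47000052  1.04433083  0.47299854  0.79694671] 0.5020733426443676
```

View pics/w6.png

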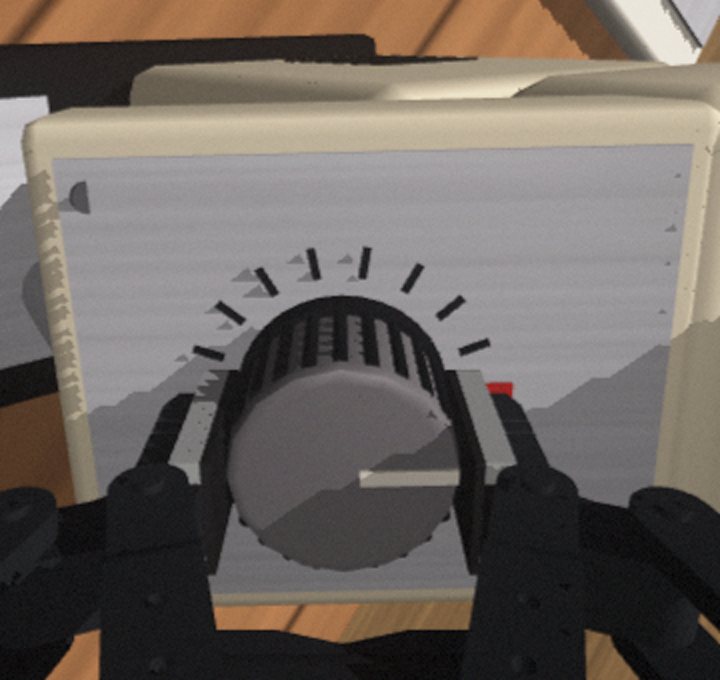

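Emit:
servo_tool --motion '[0, 0, 0, -1.4, 0, 0, 0.2, 0, 0, 0, -2.8, 0, 0, 0.2, 0, 0, 0, -4.2, 0, 0, 0.2, 0, 0, 0, -5.6, 0, 0, 0.2, 0, 0, 0, -7, 0, 0, 0.2]'

```text
time_s: 6.85
tool_pos: [627.4, 188.7, 218.2]
tcp_rot: [-0.403, 0.311, 0.446, 0.736]
force: [2.4, 8.5, -3.6]
opening: 0.506
```

Emit:
servo_tool --motion '[0, 0, 0, -1.4, 0, 0, 0.2, 0, 0, 0, -2.8, 0, 0, 0.2, 0, 0, 0, -4.2, 0, 0, 0.2, 0, 0, 0, -5.6, 0, 0, 0.2, 0, 0, 0, -7, 0, 0, 0.2]'

```text
time_s: 7.35
tool_pos: [627.5, 188.5, 218.2]
tcp_rot: [0.606, -0.163, -0.518, -0.581]
force: [2.7, 8.5, -5.0]
opening: 0.507
```

Emit:
servo_tool --motion '[0, 0, 0, -1.2, 0, 0, 0.2, 0, 0, 0, -2.1, 0, 0, 0.2, 0, 0, 0, -2.1, 0, 0, 0.2]'

```text
time_s: 7.65
tool_pos: [627.6, 188.4, 218.2]
tcp_rot: [0.656, -0.115, -0.531, -0.524]
force: [3.3, 7.4, -4.4]
opening: 0.505
```

```bash
python3 go.py -26 0 218 35 0;python3 - <<'E'
from h import *
p,q,o=cur(); print(q.inv().apply(o["force"]), q.inv().apply(o["moment"]),o["q"],o["opening"])
W=arm.snapshot("wrist");save(W["color"],"w7.png",(100,460,80,420),2)
E
```

```text
t 7.65 shift [ 0.001  0.001 -0.023] turn [-2.25  0.01  0.04]
tcp mill [-25.8   1.1 218.2] world [627.6 188.4 218.2] q [-0.13 -0.35 -0.47  1.04  0.47 -0.61] F [ 3.3  7.4 -4.4] op 0.505
[ 7.90401873 -2.96132413  3.57318229] [ 0.00833752 -0.30885128 -0.03653114] [-0.12891028 -0.35256398 -0.47007751  1.04437965  0.47215774 -0.61224368] 0.5051889779395666
```

View pics/w7.png

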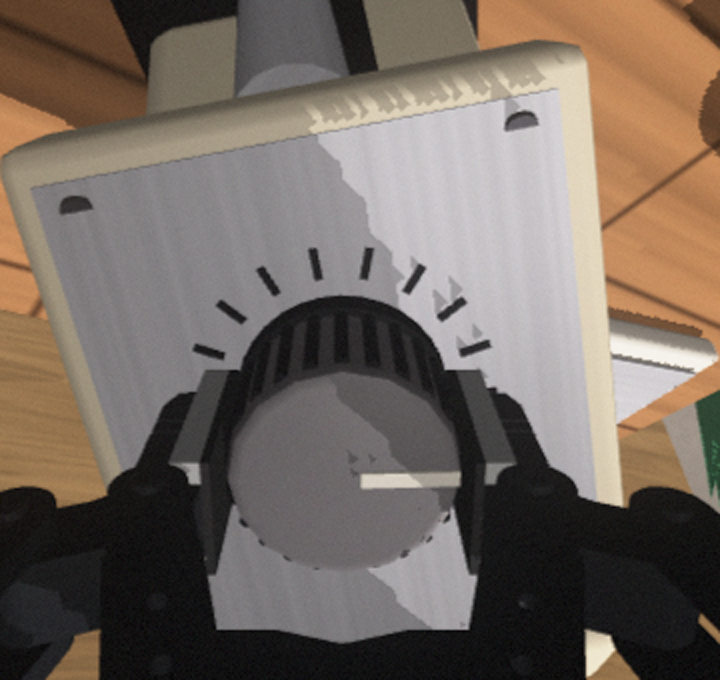

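Emit:
servo_tool --motion '[0, 0, 0, 0, 0, 0, 0.7, 0, 0, 0, 0, 0, 0, 0.85, 0, 0, 0, 0, 0, 0, 0.85, -0.3, 0, 0, 0, 0, 0, 0.85, -0.9, 0, 0, 0, 0, 0, 0.85]'

```text
time_s: 8.2
tool_pos: [608.3, 169.6, 253.3]
tcp_rot: [0.655, -0.117, -0.532, -0.525]
force: [0.7, -0.8, -0.1]
opening: 0.844
```

Emit:
servo_tool --motion '[-0.8, 0, 0, 0, 0, 0, 1, -1.6, 0, 0, 0, 0, 0, 1, -2, 0, 0, 0, 0, 0, 1, -2, 0, 0, 0, 0, 0, 1]'

```text
time_s: 8.6
tool_pos: [569.1, 127.8, 340.6]
tcp_rot: [0.657, -0.116, -0.528, -0.525]
force: [1.0, 0.1, -0.0]
opening: 0.998
```

```bash
python3 go.py -115 0 347 35 0;python3 - <<'E'
from h import *
import pickle
W=arm.snapshot("wrist");T=arm.snapshot("top");save(W["color"],"w8.png",(150,400,60,310),2.4); pickle.dump((W,T),open("s2.pkl","wb"))
m=np.load("mill.npy")
for p in [(-40.5,0,240.9),(-21,0,213),(-75,62,175),(-75,-62,175)]: print((proj(W,mw(m,p))-[150,60])*2.4)
E
```

```text
t 8.6 shift [-0.162  0.011  0.016] turn [-2.27 -0.06  0.07]
tcp mill [-110.    -0.9  340.6] world [569.1 127.8 340.6] q [-0.28 -0.49 -0.35  1.38  0.53 -0.77] F [ 1.   0.1 -0. ] op 0.998
[295.20708247 333.03554486]
[295.10464329 304.82209358]
[445.29744052  71.92286451]
[ 71.19473167 149.50603393]
```

View pics/w8.png

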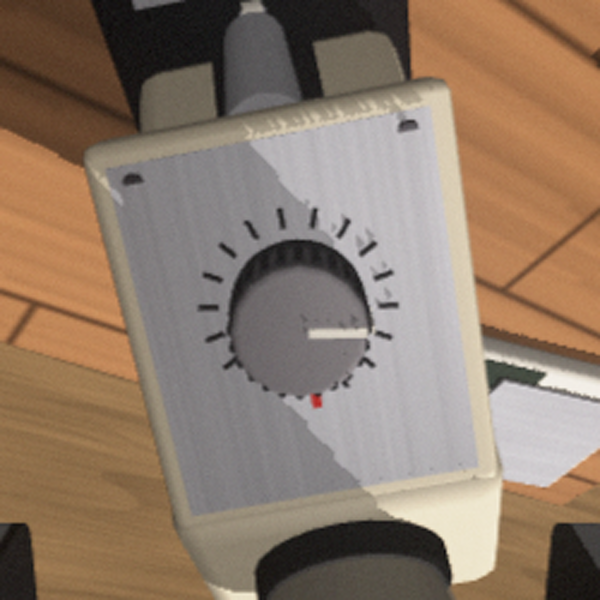

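```bash
python3 - <<'E'
from h import *
import pickle
W,T=pickle.load(open("s2.pkl","rb")); m=np.load("mill.npy")
n=np.array([-np.sin(np.radians(35)),0,np.cos(np.radians(35))]); u=np.array([n[2],0,-n[0]]); l=np.array([0,1,0])
c=np.array([-21,0,213])+n*34
for k in (3,3.5,4,4.5,5):
    a=k*np.radians(20); d=u*np.cos(a)+l*np.sin(a)
    e1=proj(W,mw(m,c+d*4));e2=proj(W,mw(m,c+d*22)); print(k,np.degrees(np.arctan2(-(e2-e1)[1],(e2-e1)[0])))
im=W["color"]; g=im.min(axis=2).astype(int)
x0,x1,y0,y1=277,304,190,206
mask=(g[y0:y1,x0:x1]>165); print(mask.astype(int))
E
```

```text
3 -18.061294045082597
3.5 -8.428590169266519
4 1.1617937446337039
4.5 10.756464743244857
5 20.40163138029097
[[0 0 0 0 0 0 0 0 0 0 0 0 0 0 0 0 0 0 0 0 0 0 0 0 0 0 0]
 [0 0 0 0 0 0 0 0 0 0 0 0 0 0 0 0 0 0 0 0 0 0 0 0 0 0 0]
 [0 0 0 0 0 0 0 0 0 0 0 0 0 0 0 0 0 0 0 0 0 0 0 0 0 0 0]
 [0 0 0 0 0 0 0 0 0 0 0 0 0 0 0 0 0 0 0 0 0 0 0 0 0 0 0]
 [0 0 0 0 0 0 0 0 0 0 0 0 0 0 0 0 0 0 0 0 0 0 0 0 0 0 0]
 [0 0 0 0 0 0 0 0 0 0 0 0 0 0 0 0 0 0 0 0 0 0 0 0 0 0 0]
 [0 0 0 0 0 0 0 0 0 0 0 0 0 0 0 0 0 0 0 0 0 0 0 0 0 0 0]
 [0 0 0 0 0 1 1 1 1 1 1 1 1 1 1 1 0 1 1 1 1 0 1 1 1 1 0]
 [0 0 1 1 1 1 1 1 1 1 1 1 1 1 1 1 1 1 1 1 1 1 1 1 1 1 0]
 [0 0 1 1 1 1 1 1 1 1 1 1 1 1 1 1 1 1 1 1 1 1 1 1 1 1 0]
 [0 0 1 1 1 1 1 1 1 1 1 1 1 1 1 1 1 1 1 1 1 1 1 1 1 1 1]
 [0 0 0 0 0 0 0 0 0 0 0 0 0 0 0 0 0 0 0 0 0 0 0 0 0 0 0]
 [0 0 0 0 0 0 0 0 0 0 0 0 0 0 0 0 0 0 0 0 0 0 0 0 0 0 0]
 [0 0 0 0 0 0 0 0 0 0 0 0 0 0 0 0 0 0 0 0 0 0 0 0 0 0 0]
 [0 0 0 0 0 0 0 0 0 0 0 0 0 0 0 0 0 0 0 0 0 0 0 0 0 0 0]
 [0 0 0 0 0 0 0 0 0 0 0 0 0 0 0 0 0 0 0 0 0 0 0 0 0 0 0]]
```

```bash
cat > gow.py <<'E'
import sys
from h import *
a=[float(v) for v in sys.argv[1:]]
m=np.load("mill.npy")
rel(a[:3],leanrot(m[2],np.radians(a[3]),np.radians(a[4])))
p,q,o=cur(); c,s=np.cos(m[2]),np.sin(m[2]); d=p-[m[0],m[1],0]
print("tcp mill",np.round([c*d[0]+s*d[1],-s*d[0]+c*d[1],d[2]],1),"world",p.round(1),"q",o["q"].round(2),"Ft",q.inv().apply(o["force"]).round(1),"op",round(o["opening"],3))
E
python3 gow.py 597 -214 120 35 0
```

```text
t 8.7 shift [ 1.01   4.938 -6.38 ] turn [-2.29 -0.02  0.03]
tcp mill [-109.5   -0.   336.7] world [568.8 128.8 336.7] q [-0.28 -0.49 -0.35  1.38  0.53 -0.77] Ft [0.6 0.2 0.8] op 1.0
```

Emit:
servo_tool --motion '[0.8, 3.9, -6.38, -2.29, 0, 0, 1, 1.01, 4.94, -6.38, -2.29, 0, 0, 1, 1.01, 4.94, -6.38, -2.29, 0, 0, 1, 1.01, 4.94, -6.38, -2.29, 0, 0, 1, 1.01, 4.94, -6.38, -2.29, 0, 0, 1]'

```text
time_s: 9.2
tool_pos: [586.9, -77.6, 204.8]
tcp_rot: [0.704, -0.063, -0.54, -0.457]
force: [-0.1, -0.1, 0.5]
opening: 1.001
```

```bash
python3 gow.py 597 -214 120 35 0
```

```text
t 9.2 shift [ 0.365  2.425 -2.084] turn [0.   0.01 0.03]
tcp mill [-241.7 -159.7  204.8] world [586.9 -77.6 204.8] q [-0.67 -0.23 -0.37  1.34  0.61 -1.42] Ft [-0.6 -0.2 -0. ] op 1.001
```

Emit:
servo_tool --motion '[0.37, 2.42, -2.08, 0, 0, 0, 1, 0.37, 2.42, -2.08, 0, 0, 0, 1, 0.37, 2.42, -2.08, 0, 0, 0, 1, 0.37, 2.42, -2.08, 0, 0, 0, 1, 0.37, 2.42, -2.08, 0, 0, 0, 1]'

```text
time_s: 9.7
tool_pos: [596.7, -212.8, 119.8]
tcp_rot: [0.703, -0.063, -0.54, -0.458]
force: [-0.0, 0.1, -0.5]
opening: 1.0
```

```bash
python3 gow.py 597 -214 120 35 0; python3 - <<'E'
from h import *
import pickle
W=arm.snapshot("wrist");save(W["color"],"w9.png",(0,560,0,420),1.4); pickle.dump(W,open("s3.pkl","wb"))
print(proj(W,(640,-172,38))*1.4)
E
```

```text
t 9.7 shift [-0.011  0.008 -0.022] turn [-0.04  0.03  0.03]
tcp mill [-329.6 -262.8  119.8] world [ 596.7 -212.8  119.8] q [-0.84  0.1  -0.21  1.3   0.61 -1.63] Ft [0.4 0.2 0.1] op 1.0
[376.35346943 295.20376219]
```

View pics/w9.png

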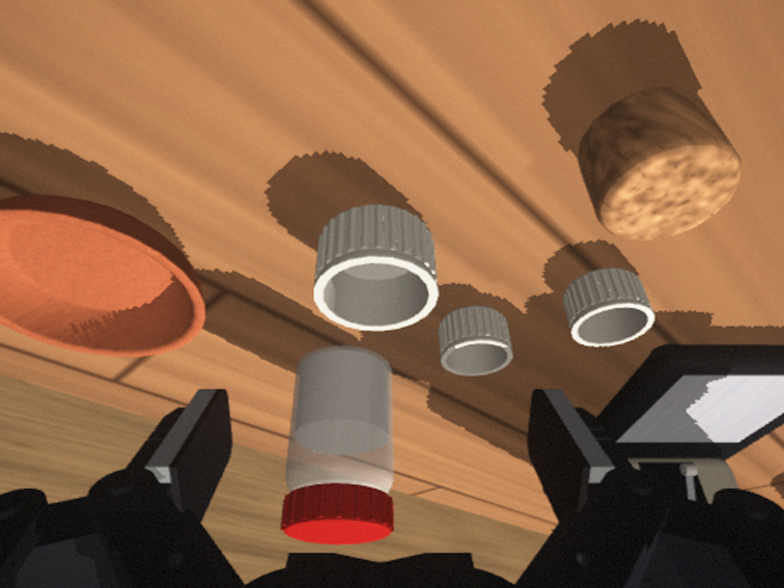

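```bash
python3 gow.py 650.3 -161.8 6 35 0
```

```text
t 9.75 shift [ 2.732  0.139 -0.035] turn [-0.01  0.02  0.03]
tcp mill [-328.6 -262.6  121.7] world [ 597.3 -212.   121.7] q [-0.84  0.1  -0.21  1.3   0.61 -1.63] Ft [ 0.2 -0.3  0.5] op 0.999
```

Emit:
servo_tool --motion '[0.7, 0.14, -0.03, 0, 0, 0, 1, 1.4, 0.14, -0.03, 0, 0, 0, 1, 2.0, 0.14, -0.03, 0, 0, 0, 1, 2.4, 0.14, -0.03, 0, 0, 0, 1, 2.4, 0.14, -0.03, 0, 0, 0, 1]'

```text
time_s: 10.25
tool_pos: [643.4, -165.6, 19.7]
tcp_rot: [0.704, -0.062, -0.541, -0.456]
force: [-0.4, -0.9, -0.2]
opening: 1.003
```

```bash
python3 gow.py 650.3 -161.8 6 35 0; python3 - <<'E'
from h import *
W=arm.snapshot("wrist");save(W["color"],"w10.png",(0,560,0,420),1.4)
print(proj(W,(640,-172,38))*1.4)
E
```

```text
t 10.25 shift [ 0.311  0.035 -0.044] turn [0.03 0.04 0.03]
tcp mill [-263.2 -262.    19.7] world [ 643.4 -165.6   19.7] q [-0.73  0.2  -0.29  1.04  0.61 -1.5 ] Ft [-0.3  0.9 -0.3] op 1.003
[372.46952092 441.61375635]
```

View pics/w10.png

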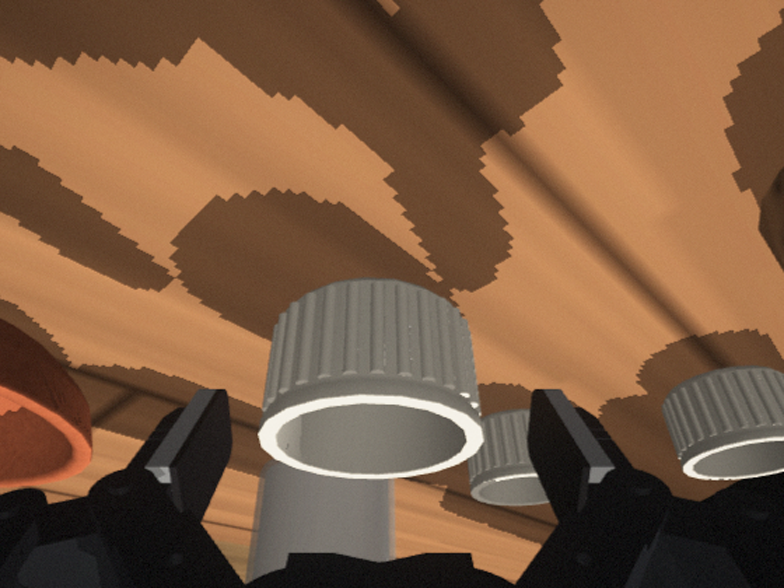

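Emit:
servo_tool --motion '[0.16, 0.03, -0.04, 0, 0, 0, 1, 0.29, 0.03, -0.04, 0, 0, 0, 1, 0.29, 0.03, -0.04, 0, 0, 0, 0.85, 0.29, 0.03, -0.04, 0, 0, 0, 0.7, 0.29, 0.03, -0.04, 0, 0, 0, 0.6]' --grip_force 25

```text
time_s: 10.8
tool_pos: [650.4, -166.6, 8.8]
tcp_rot: [0.705, -0.063, -0.539, -0.457]
force: [-0.6, -0.4, 1.2]
opening: 0.72
```

Emit:
servo_tool --motion '[0, 0, 0, 0, 0, 0, 0.5, 0, 0, 0, 0, 0, 0, 0.5, 0, 0, 0, 0, 0, 0, 0.5]'

```text
time_s: 11.1
tool_pos: [650.4, -166.5, 8.8]
tcp_rot: [0.705, -0.063, -0.539, -0.457]
force: [-3.0, -1.5, 5.0]
opening: 0.716
```

```bash
python3 gow.py 650.3 -161.8 6 35 0; python3 - <<'E'
from h import *
W=arm.snapshot("wrist");save(W["color"],"w11.png",(0,560,0,420),1.4)
E
```

```text
t 11.1 shift [ 0.082 -0.021  0.069] turn [ 0.01 -0.02  0.03]
tcp mill [-258.9 -267.6    8.8] world [ 650.4 -166.5    8.8] q [-0.72  0.23 -0.28  1.01  0.61 -1.48] Ft [-5.9 -0.2  1. ] op 0.716
```

View pics/w11.png

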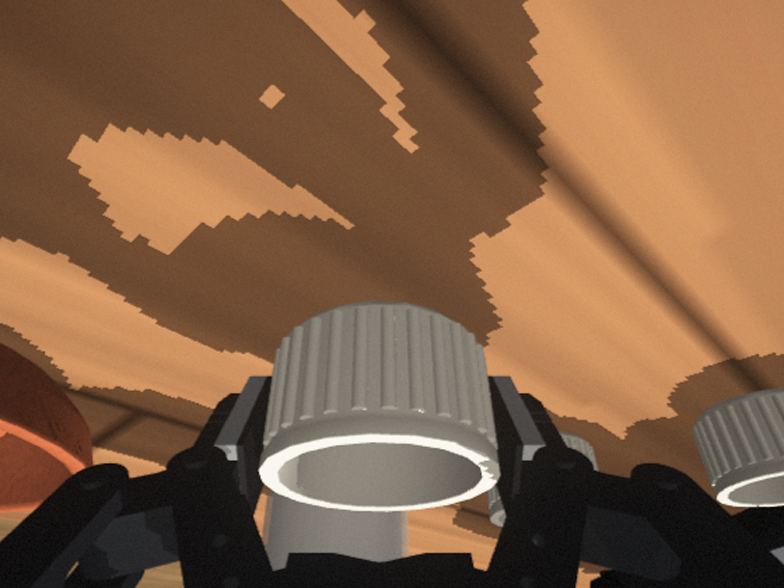

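Emit:
servo_tool --motion '[-0.4, -0.28, 0, 0, 0, 0, 0.5, -0.9, -0.63, 0, 0, 0, 0, 0.5, -1.4, -0.98, 0, 0, 0, 0, 0.5, -1.64, -1.15, 0, 0, 0, 0, 0.5, -1.64, -1.15, 0, 0, 0, 0, 0.5]'

```text
time_s: 11.65
tool_pos: [651.2, -167.1, 110.5]
tcp_rot: [0.706, -0.063, -0.538, -0.456]
force: [0.3, 0.7, -2.6]
opening: 0.718
```

```bash
python3 go.py -150 0 110 35 0; python3 - <<'E'
from h import *
W=arm.snapshot("wrist");save(W["color"],"w12.png",(0,560,0,420),1.4)
E
```

```text
t 11.65 shift [ 1.24  -1.787  5.37 ] turn [ 0.03 -0.04  0.03]
tcp mill [-258.7 -268.5  110.5] world [ 651.2 -167.1  110.5] q [-0.72  0.13 -0.2   1.19  0.61 -1.48] F [ 0.3  0.7 -2.6] op 0.718
```

View pics/w12.png

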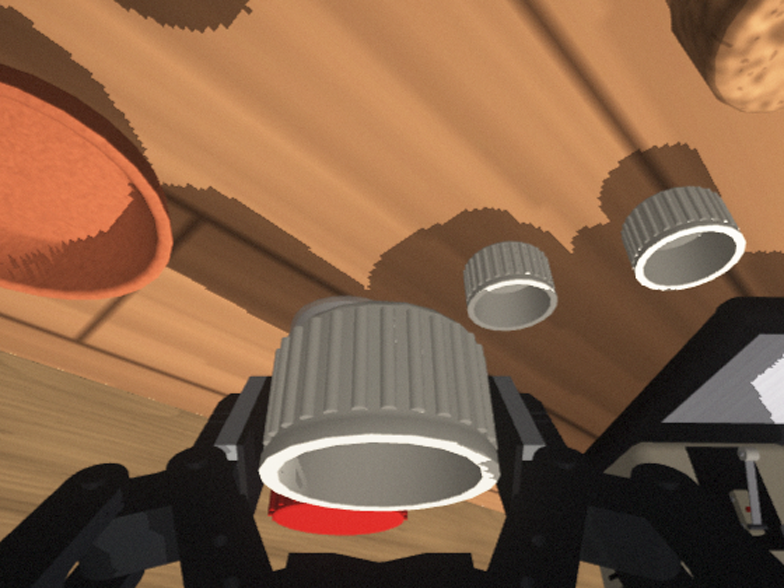

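Emit:
servo_tool --motion '[0.15, -0.21, 0.63, 0, 0, 0, 0.5, 0.33, -0.48, 1.43, 0, 0, 0, 0.5, 0.53, -0.76, 2.28, 0, 0, 0, 0.5, 0.73, -1.04, 3.13, 0, 0, 0, 0.5, 0.92, -1.33, 4.0, 0, 0, 0, 0.5]'

```text
time_s: 12.2
tool_pos: [565.2, 34.7, 105.9]
tcp_rot: [0.703, -0.064, -0.54, -0.457]
force: [0.5, 0.6, -0.7]
opening: 0.718
```

```bash
python3 go.py -150 0 100 35 0
```

```text
t 12.2 shift [ 0.423 -0.39   1.29 ] turn [-0.02  0.02  0.02]
tcp mill [-178.2  -64.5  105.9] world [565.2  34.7 105.9] q [-0.49 -0.42 -0.71  1.08  0.58 -1.21] F [ 0.5  0.6 -0.7] op 0.718
```

Emit:
servo_tool --motion '[0.2, -0.2, 0.65, 0, 0, 0, 0.5, 0.35, -0.33, 1.1, 0, 0, 0, 0.5, 0.42, -0.39, 1.29, 0, 0, 0, 0.5, 0.42, -0.39, 1.29, 0, 0, 0, 0.5]'

```text
time_s: 12.6
tool_pos: [540.7, 99.7, 101.2]
tcp_rot: [0.704, -0.063, -0.54, -0.456]
force: [0.0, -0.7, -1.8]
opening: 0.715
```

```bash
python3 go.py -87 0 40 35 0; python3 - <<'E'
from h import *
import pickle
W=arm.snapshot("wrist");S=arm.snapshot("side");T=arm.snapshot("top"); pickle.dump((W,S,T),open("s4.pkl","wb"))
save(W["color"],"w13.png",(0,560,0,420),1.4)
save(S["color"],"s13.png",(220,380,60,220),3.7)
m=np.load("mill.npy")
for p in [(-32,0,47),(-170,75,22),(-170,-75,22),(-75,62,175),(-75,-62,175)]: print(p,proj(W,mw(m,p))*1.4,(proj(S,mw(m,p))-[220,60])*3.7)
E
```

```text
t 12.6 shift [ 1.725 -0.327  0.017] turn [0.01 0.02 0.02]
tcp mill [-150.    -1.   101.2] world [540.7  99.7 101.2] q [-0.37 -0.58 -0.84  1.04  0.55 -1.07] F [ 0.  -0.7 -1.8] op 0.715
(-32, 0, 47) [380.94170056 398.39006124] [270.97796102 449.58097472]
(-170, 75, 22) [585.04209389 173.10204629] [ 86.33134566 509.79517966]
(-170, -75, 22) [179.99495272 172.39379771] [221.41135253 578.77132407]
(-75, 62, 175) [565.13460015 690.666624  ] [174.27794299 301.89215206]
(-75, -62, 175) [199.4056571 690.7293184] [292.14679102 348.27916273]
```

View pics/w13.png

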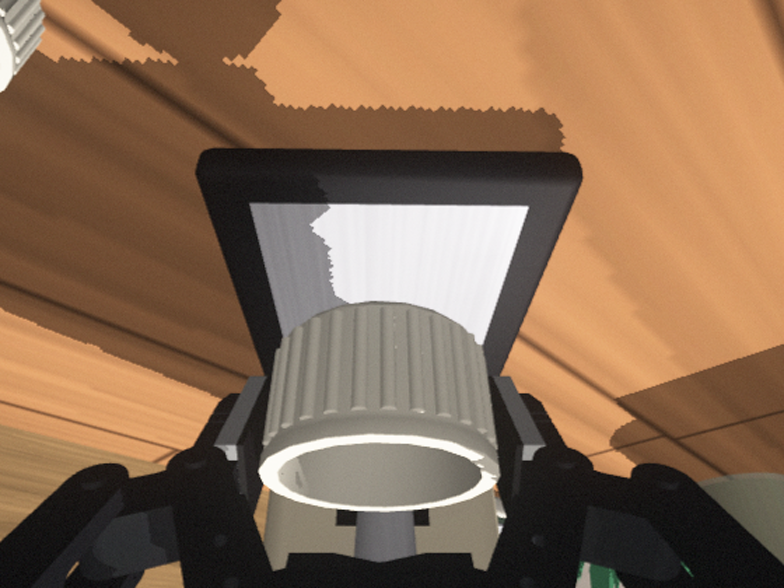

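View pics/s13.png

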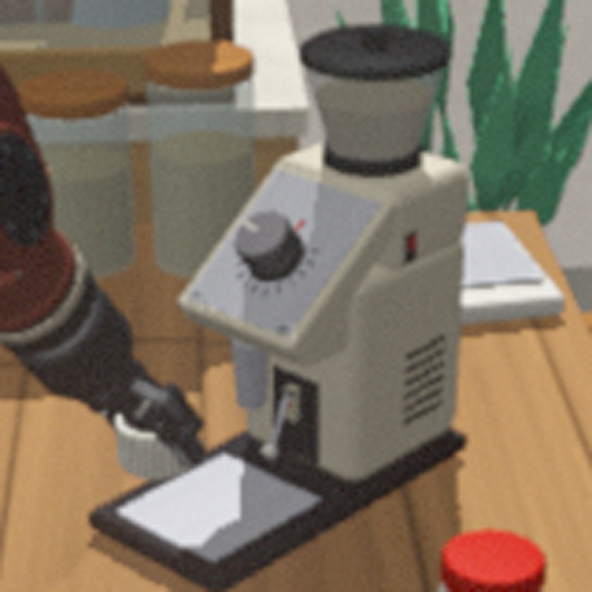

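```bash
python3 - <<'E'
from h import *
import pickle
W,S,T=pickle.load(open("s4.pkl","rb")); m=np.load("mill.npy")
for p in [(-52.5,0,100),(-52.5,0,120),(-52.5,12,110),(-52.5,-12,110),(-120,75,22),(-120,-75,22),(-170,0,22),(-120,0,22)]: print(p,proj(W,mw(m,p))*1.4)
print(W["world_from_camera"].round(3))
save(W["color"],"w13b.png",(120,440,90,290),2.4)
E
```

```text
(-52.5, 0, 100) [381.41319829 484.80447396]
(-52.5, 0, 120) [381.53680526 531.49251218]
(-52.5, 12, 110) [408.16404516 507.55723684]
(-52.5, -12, 110) [354.77747342 507.5301428 ]
(-120, 75, 22) [549.2462349  260.94785748]
(-120, -75, 22) [214.16581249 260.47120878]
(-170, 0, 22) [382.67056418 172.74818785]
(-120, 0, 22) [381.81007464 260.70968114]
[[-7.04000e-01  4.27000e-01  5.67000e-01  4.37142e+02]
 [ 7.10000e-01  4.24000e-01  5.62000e-01 -3.30900e+00]
 [ 0.00000e+00  7.99000e-01 -6.02000e-01  1.72634e+02]
 [ 0.00000e+00  0.00000e+00  0.00000e+00  1.00000e+00]]
```

View pics/w13b.png

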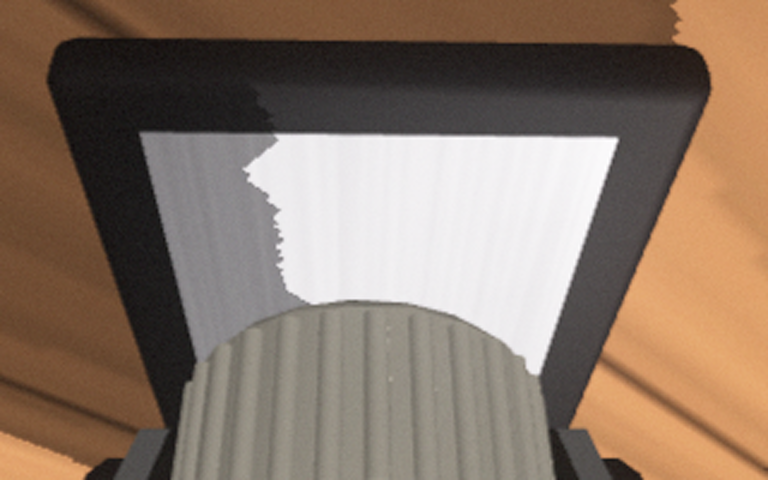

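```bash
python3 - <<'E'
from h import *
import pickle
m=np.load("mill.npy"); c,s=np.cos(m[2]),np.sin(m[2])
m[:2]+=-.5*np.array([c,s])+1.0*np.array([-s,c]); m[2]-=.009; np.save("mill.npy",m); print(m,np.degrees(m[2]))
W,S,T=pickle.load(open("s4.pkl","rb"))
for p in [(-52.5,0,120),(-152,0,22),(-80,0,22)]: print(p,proj(W,mw(m,p))*1.4)
E
python3 go.py -87 0 45 35 0
```

```text
[645.6411773  206.11640703   0.76982128] 44.10751041104113
(-52.5, 0, 120) [384.91205597 531.22888216]
(-152, 0, 22) [388.2897238  207.44968342]
(-80, 0, 22) [384.69600074 311.30067606]
t 12.75 shift [ 1.665 -0.366  0.108] turn [0.08 0.05 0.03]
tcp mill [-149.8   -5.9  102.6] world [542.1  97.6 102.6] q [-0.37 -0.58 -0.83  1.04  0.55 -1.07] F [ 0.3  0.7 -1.2] op 0.714
```

Emit:
servo_tool --motion '[0.4, -0.09, 0.08, 0, 0, 0, 0.5, 0.9, -0.2, 0.09, 0, 0, 0, 0.5, 1.4, -0.3, 0.09, 0, 0, 0, 0.5, 1.66, -0.37, 0.09, 0, 0, 0, 0.5, 1.66, -0.37, 0.09, 0, 0, 0, 0.5]'

```text
time_s: 13.25
tool_pos: [583.1, 145.7, 43.7]
tcp_rot: [0.704, -0.064, -0.54, -0.457]
force: [0.2, -0.5, -2.6]
opening: 0.717
```

Emit:
servo_tool --motion '[0, 0, 0, 0, 0, 0, 0.5, 0, 0, 0, 0, 0, 0, 0.5]'

```text
time_s: 13.45
tool_pos: [584.0, 144.8, 46.5]
tcp_rot: [0.705, -0.063, -0.539, -0.457]
force: [-0.4, 0.3, -2.6]
opening: 0.718
```

```bash
python3 go.py -87 0 31.5 35 0; python3 - <<'E'
from h import *
import pickle
W=arm.snapshot("wrist");S=arm.snapshot("side");T=arm.snapshot("top"); pickle.dump((W,S,T),open("s5.pkl","wb"))
save(W["color"],"w14.png",(0,560,0,420),1.4)
save(S["color"],"s14.png",(220,380,100,220),4.5)
E
python3 go.py -87 0 31.5 35 0
```

```text
t 13.45 shift [0.244 0.173 0.022] turn [0.09 0.04 0.04]
tcp mill [-86.9  -1.1  46.5] world [584.  144.8  46.5] q [-0.24 -0.39 -0.81  0.79  0.51 -0.92] F [-0.4  0.3 -2.6] op 0.718
t 13.6 shift [0.243 0.178 0.017] turn [0.09 0.03 0.04]
tcp mill [-86.7  -0.8  46.6] world [583.9 145.2  46.6] q [-0.24 -0.39 -0.81  0.79  0.51 -0.92] F [ 0.4 -1.1 -2.1] op 0.719
```

View pics/w14.png

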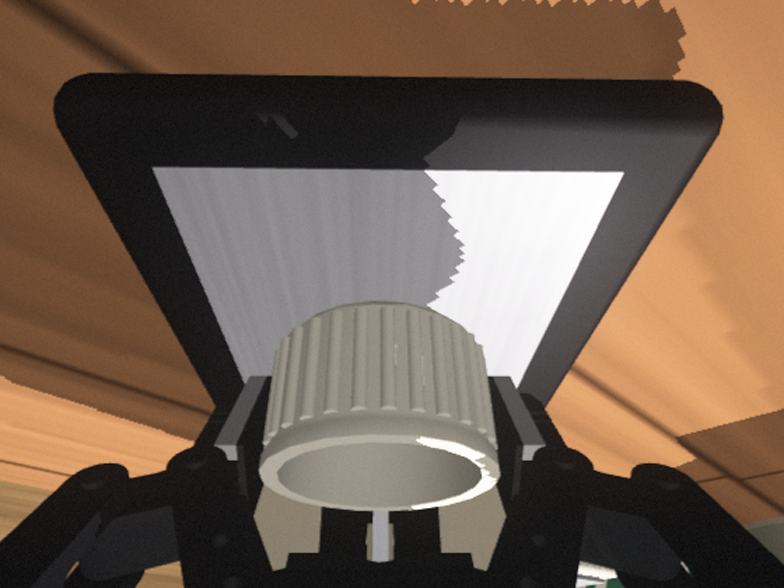

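View pics/s14.png

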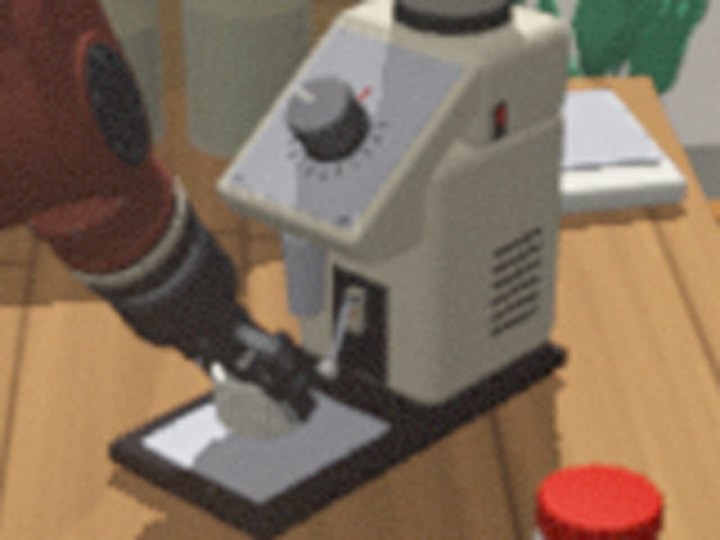

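Emit:
servo_tool --motion '[0.08, 0.06, 0.02, 0.09, 0, 0.04, 0.5, 0.16, 0.12, 0.02, 0.09, 0, 0.04, 0.5, 0.21, 0.15, 0.02, 0.09, 0, 0.04, 0.5, 0.21, 0.15, 0.02, 0.09, 0, 0.04, 0.5]'

```text
time_s: 14.0
tool_pos: [582.1, 146.7, 31.9]
tcp_rot: [0.702, -0.067, -0.54, -0.459]
force: [0.2, -0.4, -1.9]
opening: 0.715
```

```bash
python3 go.py -87 0 31 35 0
```

```text
t 14.0 shift [ 0.014  0.01  -0.03 ] turn [-0.    0.06 -0.02]
tcp mill [-87.    1.5  31.9] world [582.1 146.7  31.9] q [-0.23 -0.37 -0.82  0.76  0.51 -0.91] F [ 0.2 -0.4 -1.9] op 0.715
```

Emit:
servo_tool --motion '[0.01, 0.007, 0, 0, 0, 0, 0.5, 0.02, 0.014, 0, 0, 0, 0, 0.5, 0.03, 0.021, 0, 0, 0, 0, 0.5]'

```text
time_s: 14.3
tool_pos: [582.9, 146.5, 31.2]
tcp_rot: [0.703, -0.066, -0.54, -0.459]
force: [0.2, -0.7, -1.9]
opening: 0.716
```

```bash
python3 go.py -87 0 31 35 0;  python3 - <<'E'
from h import *
S=arm.snapshot("side");save(S["color"],"s15.png",(240,350,140,220),7)
E
python3 go.py -87 0 31 35 0
```

```text
t 14.3 shift [-0.002  0.008 -0.017] turn [ 0.01  0.05 -0.01]
tcp mill [-86.6   0.9  31.2] world [582.9 146.5  31.2] q [-0.23 -0.37 -0.82  0.76  0.51 -0.91] F [ 0.2 -0.7 -1.9] op 0.716
t 14.35 shift [-0.004  0.006 -0.019] turn [ 0.    0.05 -0.01]
tcp mill [-86.6   1.   31. ] world [582.8 146.5  31. ] q [-0.23 -0.37 -0.82  0.76  0.51 -0.91] F [ 0.2  0.  -2.3] op 0.716
```

View pics/s15.png

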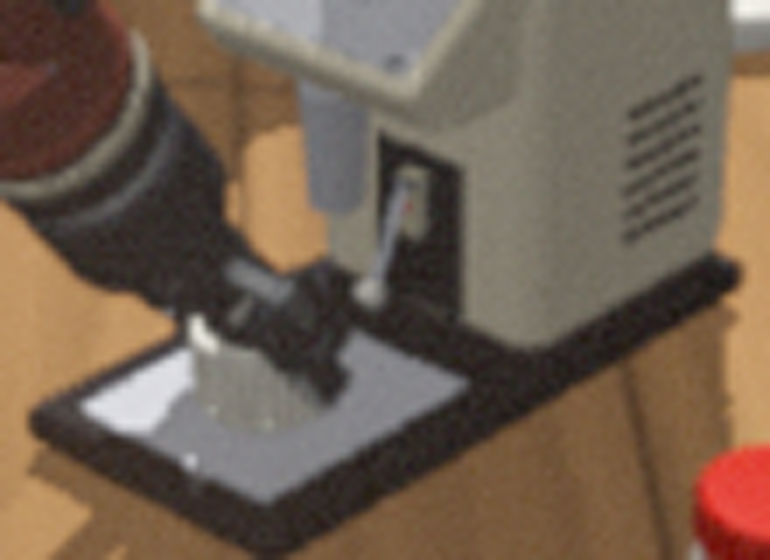

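Emit:
servo_tool --motion '[0.01, 0.007, 0, 0, 0, 0, 0.5, 0.02, 0.014, 0, 0, 0, 0, 0.5, 0.02, 0.014, 0, 0, 0, 0, 0.5]'

```text
time_s: 14.65
tool_pos: [583.3, 146.6, 30.8]
tcp_rot: [0.703, -0.066, -0.539, -0.459]
force: [-3.2, -0.7, 4.5]
opening: 0.717
```

Emit:
servo_tool --motion '[0.01, 0.007, 0, 0, 0, 0, 0.5, 0.02, 0.014, 0, 0, 0, 0, 0.5, 0.02, 0.014, 0, 0, 0, 0, 0.5]'

```text
time_s: 14.95
tool_pos: [583.9, 146.7, 30.7]
tcp_rot: [0.703, -0.065, -0.539, -0.459]
force: [-9.3, -0.8, 12.6]
opening: 0.719
```

Emit:
servo_tool --motion '[-0.015, -0.01, 0, 0, 0, 0, 0.5, -0.015, -0.01, 0, 0, 0, 0, 0.8, -0.015, -0.01, 0, 0, 0, 0, 0.95, -0.015, -0.01, 0, 0, 0, 0, 1, -0.015, -0.01, 0, 0, 0, 0, 1]'

```text
time_s: 15.45
tool_pos: [582.6, 146.5, 29.3]
tcp_rot: [0.703, -0.066, -0.54, -0.459]
force: [0.0, 0.5, 0.7]
opening: 0.998
```

```bash
python3 go.py -87 0 31 35 0; python3 - <<'E'
from h import *
W=arm.snapshot("wrist");save(W["color"],"w16.png",(0,560,0,420),1.4)
E
```

```text
t 15.45 shift [-0.031 -0.017 -0.022] turn [ 0.    0.05 -0.01]
tcp mill [-86.8   1.1  29.3] world [582.6 146.5  29.3] q [-0.23 -0.37 -0.83  0.76  0.51 -0.91] F [0.  0.5 0.7] op 0.998
```

View pics/w16.png

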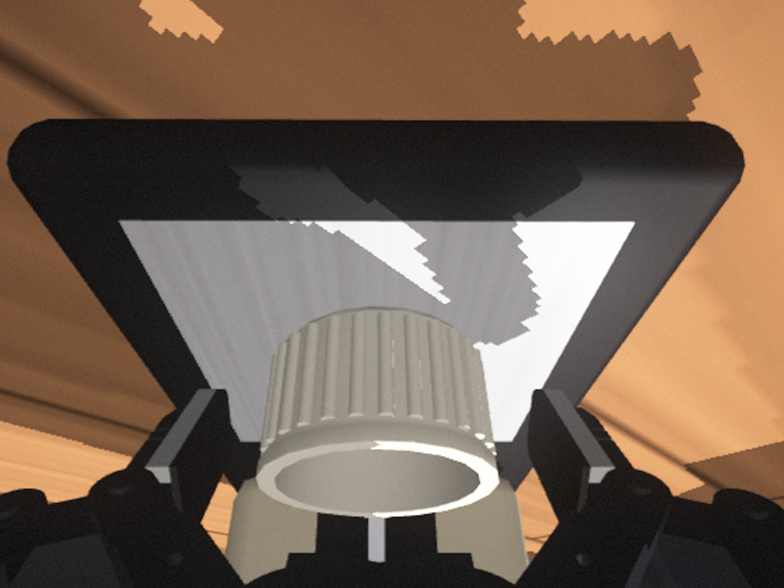

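Emit:
servo_tool --motion '[-0.3, 0, 0, 0, 0, 0, 1, -0.8, 0, 0, 0, 0, 0, 1, -1.4, 0, 0, 0, 0, 0, 1, -2.0, 0, 0, 0, 0, 0, 1, -2.1, 0, 0, 0, 0, 0, 0.6]'

```text
time_s: 16.0
tool_pos: [540.8, 102.9, 118.9]
tcp_rot: [0.704, -0.066, -0.538, -0.458]
force: [0.5, -0.8, 0.6]
opening: 0.855
```

Emit:
servo_tool --motion '[0, 0, 0, 0, 0, 0, 0.42, 0, 0, 0, 0, 0, 0, 0.42]'

```text
time_s: 16.2
tool_pos: [539.6, 104.5, 114.4]
tcp_rot: [0.702, -0.067, -0.54, -0.459]
force: [0.3, -0.3, -0.2]
opening: 0.51
```

```bash
python3 go.py -146 0 31 35 0; python3 - <<'E'
from h import *
import pickle
W=arm.snapshot("wrist");S=arm.snapshot("side");T=arm.snapshot("top"); pickle.dump((W,S,T),open("s6.pkl","wb"))
save(W["color"],"w17.png",(0,560,0,420),1.4)
save(S["color"],"s17.png",(240,350,130,220),6.6)
E
python3 go.py -146 0 31 35 0
```

```text
t 16.2 shift [ 1.377  0.942 -0.024] turn [-0.    0.06 -0.01]
tcp mill [-146.8    0.8  114.4] world [539.6 104.5 114.4] q [-0.36 -0.6  -0.82  1.06  0.55 -1.05] F [ 0.3 -0.3 -0.2] op 0.51
t 16.35 shift [ 1.372  0.937 -0.036] turn [-0.    0.07 -0.02]
tcp mill [-146.8    1.3  114.1] world [539.3 104.9 114.1] q [-0.36 -0.6  -0.82  1.06  0.55 -1.05] F [ 0.4  0.5 -0.2] op 0.421
```

View pics/w17.png

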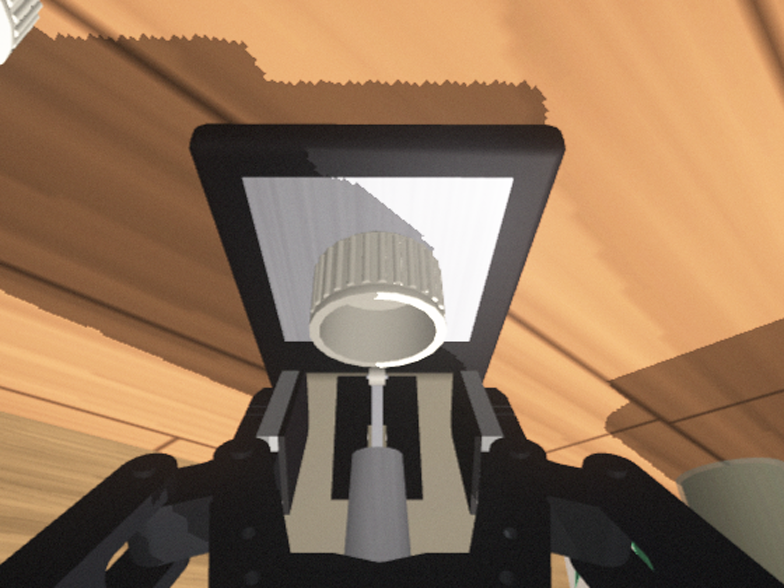

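View pics/s17.png

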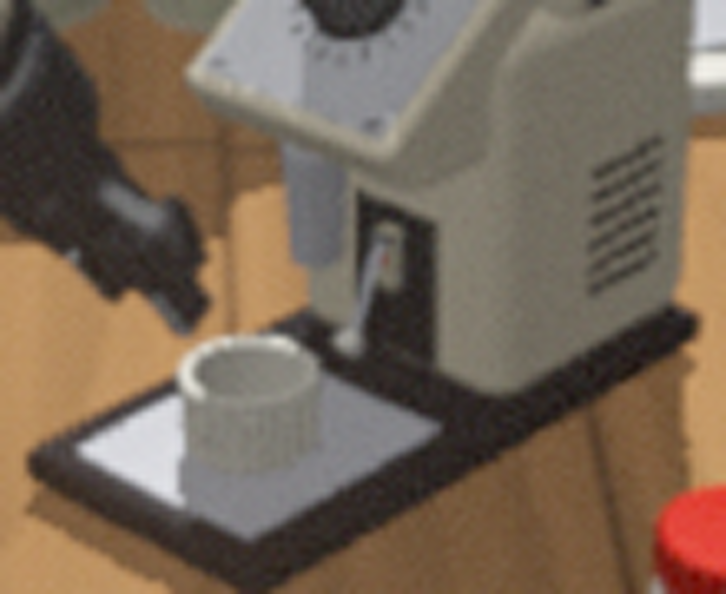

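```bash
python3 - <<'E'
from h import *
import pickle
W,S,T=pickle.load(open("s6.pkl","rb")); m=np.load("mill.npy")
def tm(p):
    c,s=np.cos(m[2]),np.sin(m[2]); d=p-np.array([m[0],m[1],0]); return np.round([c*d[0]+s*d[1],-s*d[0]+c*d[1],d[2]],1)
print("rim W",tm(atz(W,(378/1.4-.15,329/1.4-.15),60)))
print("rim S",tm(atz(S,(249/6.6+240-.4,375/6.6+130-.4),60)))
print("roller W",tm(atz(W,(377/1.4,376/1.4),47)),"S",tm(atz(S,(349/6.6+240-.4,342/6.6+130-.4),47)))
print("fingertip TCP in W", proj(W,cur()[0])*1.4)
for c,n in((S,"S"),(W,"W")):
  for p in [(-52.5,0,100),(-32,0,47),(-98,0,60),(-170,75,22),(-170,-75,22)]: print(n,p,proj(c,mw(m,p)))
E
```

```text
rim W [-99.5   0.3  60. ]
rim S [-100.7   -2.2   60. ]
roller W [-30.9  -0.   47. ] S [-32.6   0.8  47. ]
fingertip TCP in W [381.57315279 391.55464326]
S (-52.5, 0, 100) [287.90747532 168.29325887]
S (-32, 0, 47) [292.81224907 181.43036064]
S (-98, 0, 60) [277.43566262 185.82631574]
S (-170, 75, 22) [242.80123982 197.46406403]
S (-170, -75, 22) [278.89512767 216.2633745 ]
W (-52.5, 0, 100) [269.3989723 324.7766833]
W (-32, 0, 47) [269.29874965 267.89373982]
W (-98, 0, 60) [269.30594224 236.17543168]
W (-170, 75, 22) [409.4155637  102.72718453]
W (-170, -75, 22) [128.44090836 102.66307553]
```

```bash
python3 go.py -150 0 31 35 0
```

```text
t 16.35 shift [ 1.326  1.003 -0.035] turn [-0.    0.07 -0.02]
tcp mill [-146.8    1.3  114.1] world [539.3 104.9 114.1] q [-0.36 -0.6  -0.82  1.06  0.55 -1.05] F [ 0.4  0.5 -0.2] op 0.421
```

Emit:
servo_tool --motion '[0.2, 0.2, 0, 0, 0, 0, 0.42, 0.55, 0.44, 0, 0, 0, 0, 0.42, 0.95, 0.73, 0, 0, 0, 0, 0.42, 1.25, 0.95, 0, 0, 0, 0, 0.42, 1.32, 1.0, 0, 0, 0, 0, 0.42]'

```text
time_s: 16.85
tool_pos: [535.0, 103.1, 28.7]
tcp_rot: [0.701, -0.067, -0.542, -0.459]
force: [0.3, 0.1, -0.2]
opening: 0.423
```

Emit:
servo_tool --motion '[0, 0, 0, 0, 0, 0, 0.42, 0, 0, 0, 0, 0, 0, 0.42]'

```text
time_s: 17.05
tool_pos: [537.7, 102.2, 33.4]
tcp_rot: [0.703, -0.066, -0.54, -0.458]
force: [-0.2, 0.5, 0.8]
opening: 0.416
```

```bash
python3 go.py -140 0 31 35 0; python3 - <<'E'
from h import *
import pickle
W=arm.snapshot("wrist");S=arm.snapshot("side"); pickle.dump((W,S),open("s7.pkl","wb"))
save(W["color"],"w18.png",(0,560,0,420),1.4)
save(S["color"],"s18.png",(240,350,130,220),6.6)
E
python3 go.py -140 0 31 35 0
```

```text
t 17.05 shift [ 0.152 -0.134 -0.011] turn [ 0.01  0.04 -0.  ]
tcp mill [-149.8    0.5   33.4] world [537.7 102.2  33.4] q [-0.37 -0.53 -0.93  0.89  0.55 -1.06] F [-0.2  0.5  0.8] op 0.416
t 17.15 shift [ 0.159 -0.124 -0.003] turn [0.01 0.04 0.  ]
tcp mill [-1.496e+02  1.000e-01  3.400e+01] world [538.1 102.1  34. ] q [-0.37 -0.53 -0.93  0.89  0.55 -1.06] F [-0.1 -0.5 -0.4] op 0.425
```

View pics/w18.png

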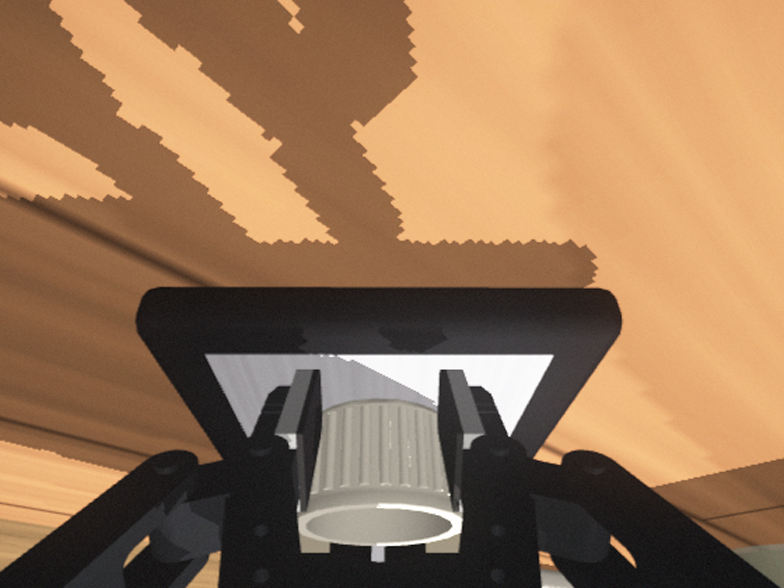

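View pics/s18.png

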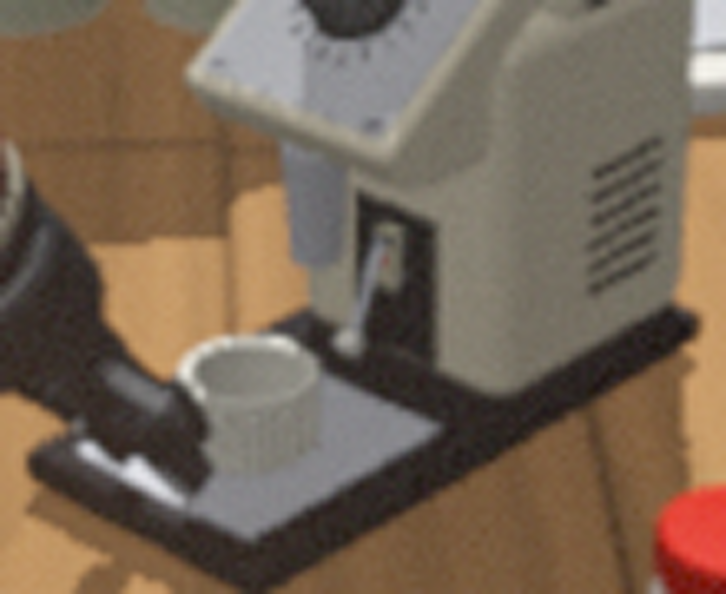

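Emit:
servo_tool --motion '[0.087, -0.063, 0, 0, 0, 0, 0.42, 0.145, -0.145, 0, 0, 0, 0, 0.42, 0.202, -0.227, 0, 0, 0, 0, 0.42, 0.26, -0.309, 0, 0, 0, 0, 0.42, 0.317, -0.391, 0, 0, 0, 0, 0.42]'

```text
time_s: 17.65
tool_pos: [555.6, 120.1, 31.0]
tcp_rot: [0.703, -0.066, -0.54, -0.458]
force: [-0.6, -1.6, 0.1]
opening: 0.422
```

Emit:
servo_tool --motion '[0.046, -0.066, 0, 0, 0, 0, 0.42, 0.092, -0.131, 0, 0, 0, 0, 0.42, 0.138, -0.197, 0, 0, 0, 0, 0.42, 0.138, -0.197, 0, 0, 0, 0, 0.42]'

```text
time_s: 18.05
tool_pos: [564.2, 128.6, 31.0]
tcp_rot: [0.703, -0.066, -0.54, -0.458]
force: [0.6, 0.3, 0.5]
opening: 0.42
```

```bash
cat > look.py <<'E'
import sys,pickle
from h import *
n=sys.argv[1]
W=arm.snapshot("wrist");S=arm.snapshot("side"); pickle.dump((W,S),open(f"l{n}.pkl","wb"))
a=cv2.resize(W["color"][180:420,150:400],None,fx=1.6*1.0,fy=1.6,interpolation=cv2.INTER_CUBIC)
b=cv2.resize(S["color"][150:210,260:324],None,fx=6.2,fy=6.4,interpolation=cv2.INTER_CUBIC)
cv2.imwrite(f"pics/l{n}.png",cv2.hconcat([a,b[:384]]))
E
python3 look.py 1; python3 go.py -100 0 31.5 35 0
```

```text
t 18.15 shift [ 0.138 -0.216 -0.022] turn [ 0.01  0.05 -0.01]
tcp mill [-112.8    1.    31. ] world [563.9 128.3  31. ] q [-0.28 -0.44 -0.87  0.81  0.52 -0.97] F [-0.5 -1.1 -0.1] op 0.416
```

View pics/l1.png

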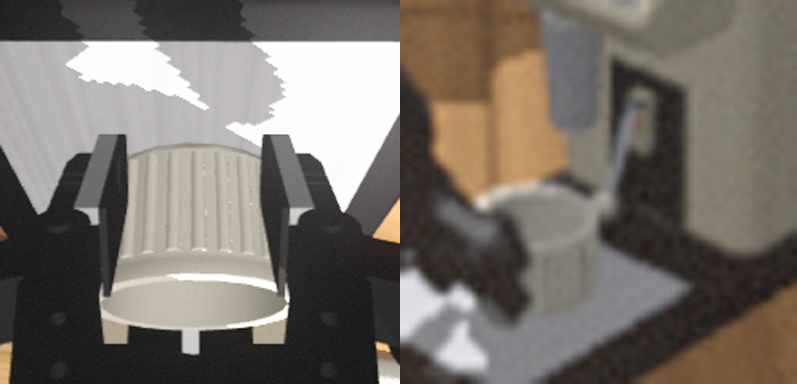

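```bash
cat > rim.py <<'E'
import sys,pickle
from h import *
n=sys.argv[1]; a=[float(v) for v in sys.argv[2:]]
W,S=pickle.load(open(f"l{n}.pkl","rb")); m=np.load("mill.npy")
def tm(p):
    c,s=np.cos(m[2]),np.sin(m[2]); d=p-np.array([m[0],m[1],0]); return np.round([c*d[0]+s*d[1],-s*d[0]+c*d[1],d[2]],1)
print("W",tm(atz(W,(150+a[0]/1.6-.2,180+a[1]/1.6-.2),60)),"S",tm(atz(S,(260+(a[2]-400)/6.2-.4,150+a[3]/6.4-.4),60)))
E
python3 rim.py 1 195 301 537 216
```

```text
W [-84.6   1.2  60. ] S [-79.1   0.9  60. ]
```

Emit:
servo_tool --motion '[0.046, -0.066, 0, 0, 0, 0, 0.42, 0.092, -0.131, 0, 0, 0, 0, 0.42, 0.138, -0.197, 0, 0, 0, 0, 0.42, 0.184, -0.262, 0, 0, 0, 0, 0.42, 0.184, -0.262, 0, 0, 0, 0, 0.42]'

```text
time_s: 18.65
tool_pos: [575.7, 139.8, 31.0]
tcp_rot: [0.703, -0.066, -0.54, -0.458]
force: [1.1, 0.4, -0.7]
opening: 0.42
```

```bash
python3 look.py 2; python3 go.py -86 0 31 35 0;  python3 - <<'E'
import pickle
from h import *
W,S=pickle.load(open("l2.pkl","rb")); save(S["color"],"s2b.png",(255,325,140,210),10)
W,S=pickle.load(open("l1.pkl","rb")); save(S["color"],"s1b.png",(255,325,140,210),10)
E
```

```text
t 18.75 shift [ 0.122 -0.175 -0.023] turn [ 0.01  0.05 -0.01]
tcp mill [-96.7   1.1  31. ] world [575.5 139.6  31. ] q [-0.25 -0.4  -0.84  0.78  0.51 -0.93] F [-0.3  0.4  0.5] op 0.419
```

View pics/l2.png

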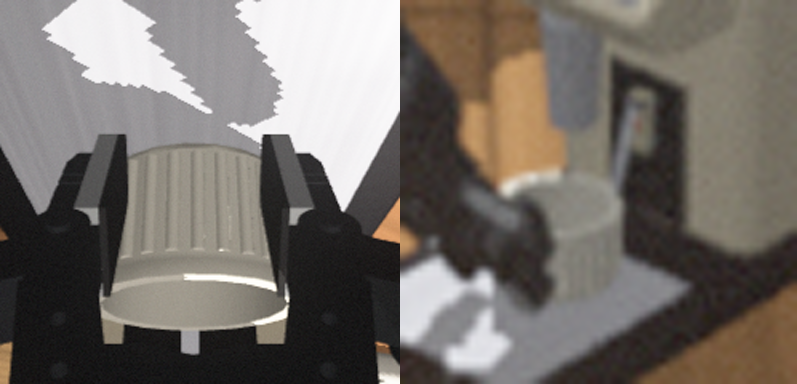

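View pics/s2b.png

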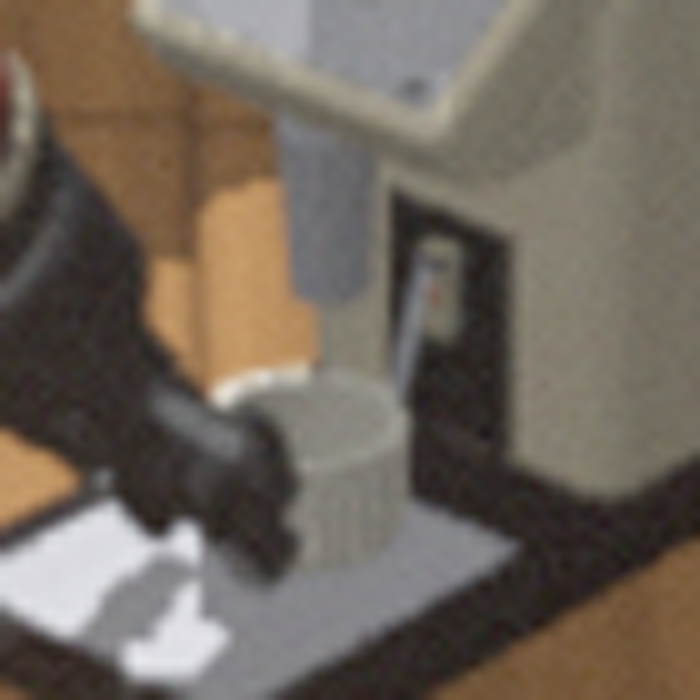

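View pics/s1b.png

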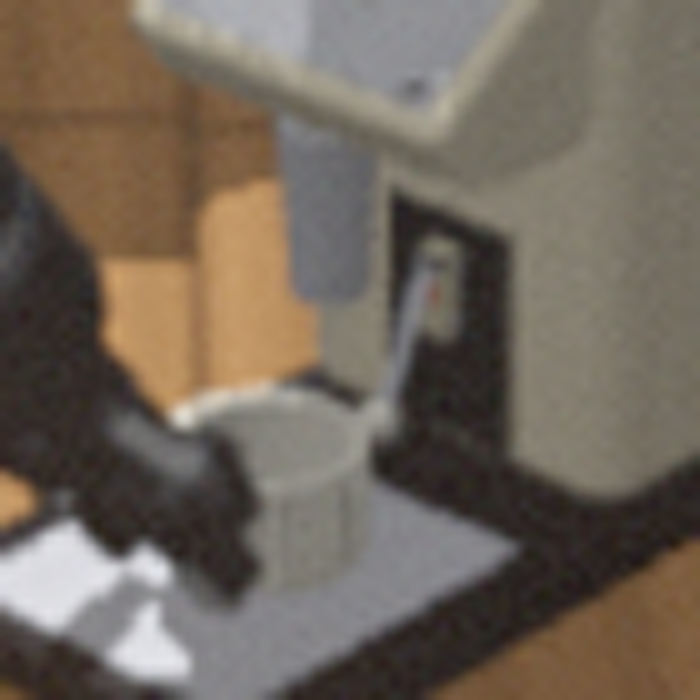

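```bash
python3 - <<'E'
import pickle
from h import *
m=np.load("mill.npy")
W,S=pickle.load(open("l2.pkl","rb"))
for x in (-80,-76,-68,-66,-64,-62,-58,-54,-50):
    u=proj(S,mw(m,(x,0,60))); print(x,((u-[255,140])*10+5).round(1), "Wcrop",((proj(W,mw(m,(x,0,60)))-[150,180])*1.6).round(1))
for a in (0,.1,.2,.3,.44):
    th=np.arcsin(22/50)-a
    p=[((proj(S,mw(m,(-10-r*np.sin(th),0,92-r*np.cos(th))))-[255,140])*10+5).round(1) for r in (0,25,50)]; print(a,p)
E
```

```text
-80 [272.1 440.6] Wcrop [190.2 289.4]
-76 [281.5 435.6] Wcrop [190.2 293.5]
-68 [300.2 425.6] Wcrop [190.3 301.3]
-66 [304.8 423.2] Wcrop [190.3 303.1]
-64 [309.5 420.7] Wcrop [190.3 304.9]
-62 [314.1 418.2] Wcrop [190.3 306.7]
-58 [323.4 413.3] Wcrop [190.3 310.2]
-54 [332.6 408.4] Wcrop [190.3 313.5]
-50 [341.8 403.5] Wcrop [190.3 316.7]
0 [array([431.6, 262.1]), array([407.3, 340.8]), array([383.1, 419. ])]
0.1 [array([431.6, 262.1]), array([412.4, 341. ]), array([393.5, 419.1])]
0.2 [array([431.6, 262.1]), array([417.8, 340.4]), array([404.1, 417.7])]
0.3 [array([431.6, 262.1]), array([423.3, 339. ]), array([415. , 414.7])]
0.44 [array([431.6, 262.1]), array([431. , 335.7]), array([430.4, 408.1])]
```

Emit:
servo_tool --motion '[0.034, -0.049, 0, 0, 0, 0, 0.42, 0.069, -0.098, 0, 0, 0, 0, 0.42, 0.1, -0.143, 0, 0, 0, 0, 0.42, 0.1, -0.143, 0, 0, 0, 0, 0.42]'

```text
time_s: 19.15
tool_pos: [581.9, 145.7, 31.0]
tcp_rot: [0.703, -0.066, -0.54, -0.459]
force: [0.3, -0.4, 0.5]
opening: 0.423
```

```bash
python3 look.py 3; python3 go.py -86 0 31 35 0;  python3 - <<'E'
import pickle
from h import *
W,S=pickle.load(open("l3.pkl","rb")); save(S["color"],"s3b.png",(255,325,140,210),10)
E
```

```text
t 19.25 shift [ 0.023 -0.033 -0.021] turn [ 0.01  0.05 -0.01]
tcp mill [-88.   1.  31.] world [581.7 145.6  31. ] q [-0.23 -0.37 -0.83  0.76  0.51 -0.91] F [ 0.7 -0.6 -0.3] op 0.419
```

View pics/l3.png

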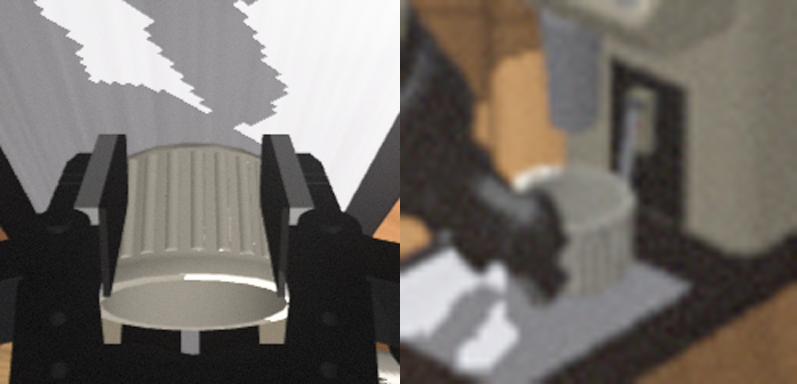

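View pics/s3b.png

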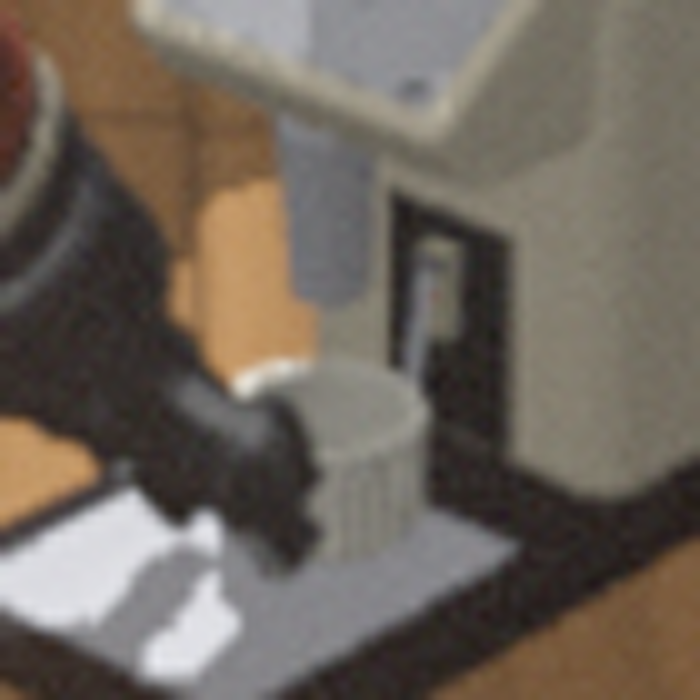

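Emit:
servo_tool --motion '[-0.057, 0.082, 0, 0, 0, 0, 0.42, -0.17, 0.246, 0, 0, 0, 0, 0.42, -0.344, 0.49, 0, 0, 0, 0, 0.42, -0.57, 0.82, 0, 0, 0, 0, 0.42, -1.2, 0.82, 0, 0, 0, 0, 0.42]'

```text
time_s: 19.75
tool_pos: [529.6, 98.1, 53.2]
tcp_rot: [0.701, -0.067, -0.542, -0.459]
force: [0.1, -0.4, 0.6]
opening: 0.42
```

Emit:
servo_tool --motion '[-0.8, 0, 0, 0, 0, 0, 0.42, -1.6, 0, 0, 0, 0, 0, 0.42, -2.2, 0, 0, 0, 0, 0, 0.42, -2.2, 0, 0, 0, 0, 0, 0.42, -2.2, 0, 0, 0, 0, 0, 0.42]'

```text
time_s: 20.25
tool_pos: [488.3, 52.8, 147.2]
tcp_rot: [0.703, -0.067, -0.539, -0.459]
force: [0.8, 0.4, -0.1]
opening: 0.421
```

```bash
python3 look.py 4; python3 go.py -86 0 31 35 0;  python3 - <<'E'
import pickle
from h import *
W,S=pickle.load(open("l4.pkl","rb")); save(S["color"],"s4b.png",(255,325,140,210),10); save(W["color"],"w4b.png",(0,560,0,420),1.4)
T=arm.snapshot("top"); cv2.imwrite("pics/t4.png",T["color"])
E
```

```text
t 20.35 shift [ 3.409 -0.872 -0.03 ] turn [-0.01  0.06 -0.01]
tcp mill [-219.3    0.6  145.8] world [487.7  53.9 145.8] q [-0.54 -0.75 -0.85  1.29  0.59 -1.26] F [-0.1 -0.3 -0.4] op 0.419
```

View pics/s4b.png

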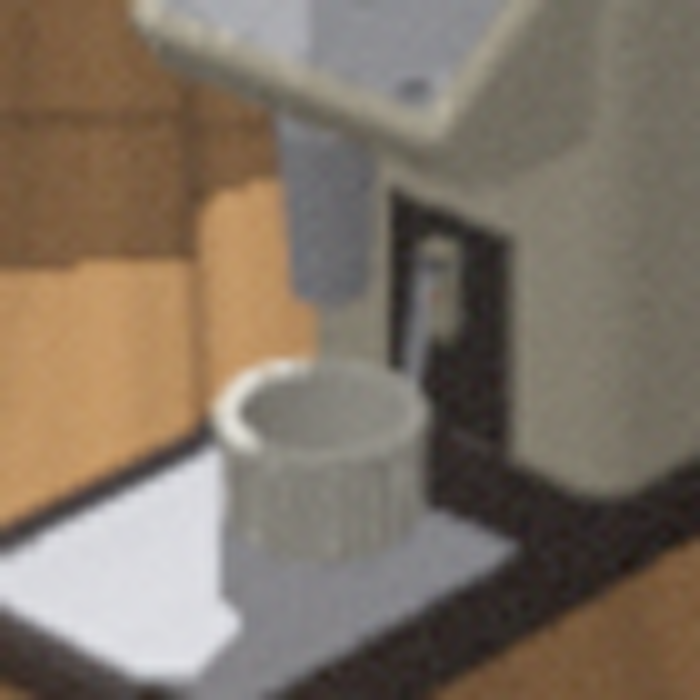

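View pics/w4b.png

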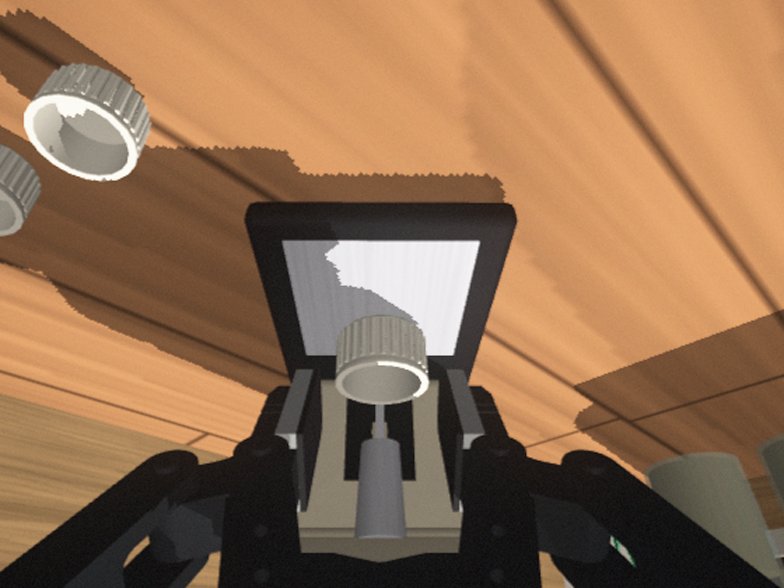

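View pics/t4.png

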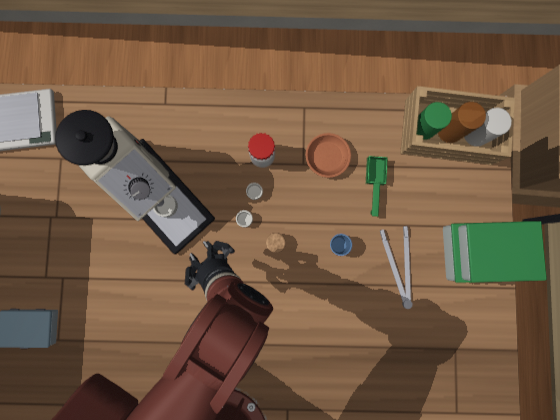

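```bash
python3 - <<'E'
import pickle
from h import *
m=np.load("mill.npy")
W,S=pickle.load(open("l4.pkl","rb")); _,S6,_=pickle.load(open("s6.pkl","rb"))
a=np.linspace(0,2*np.pi,60)
def circ(c,x,y,z,r): return np.array([proj(c,mw(m,(x+r*np.cos(t),y+r*np.sin(t),z))) for t in a])
def ov(c,box,f,items,name):
    x0,x1,y0,y1=box; im=cv2.resize(c["color"][y0:y1,x0:x1],None,fx=f,fy=f,interpolation=cv2.INTER_CUBIC)
    for pts,col in items: cv2.polylines(im,[np.round(((pts-[x0,y0])+.5)*f).astype(int)],False,col,1)
    cv2.imwrite("pics/"+name,im); return im
def lev(c,ang):
    th=np.arcsin(22/50)-ang; return np.array([proj(c,mw(m,(-10,0,92))),proj(c,mw(m,(-10-50*np.sin(th),0,92-50*np.cos(th))))])
i1=ov(S,(268,318,160,200),12,[(circ(S,-58,0,60,31),(0,0,255)),(circ(S,-54,0,60,31),(0,255,0)),(lev(S,.2),(0,0,255)),(lev(S,.3),(0,255,0)),(lev(S,0),(255,0,0))],"ovS.png")
i2=ov(W,(220,330,230,330),7,[(circ(W,-58,0,60,31),(0,0,255)),(circ(W,-54,0,60,31),(0,255,0)),(circ(W,-52.5,0,100,12),(255,255,0))],"ovW.png")
i3=ov(S6,(268,318,160,200),12,[(lev(S,0),(255,0,0)),(circ(S,-100,0,60,31),(0,0,255)),(circ(S,-98,0,60,31),(0,255,0))],"ovS6.png")
E
```

```text
(no output)
```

View pics/ovS.png

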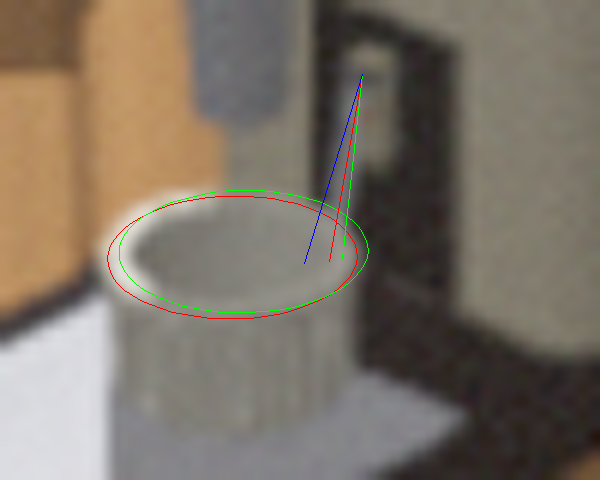

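View pics/ovW.png

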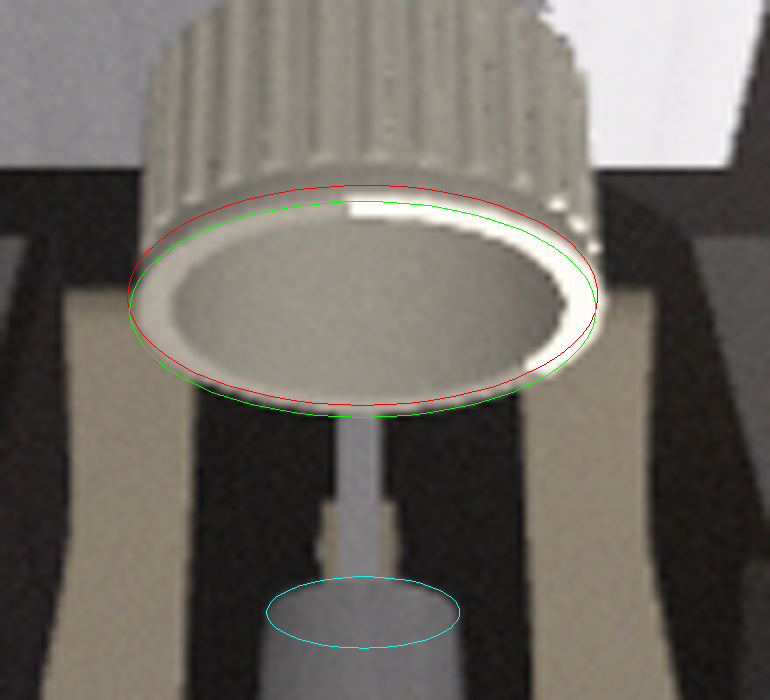

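View pics/ovS6.png

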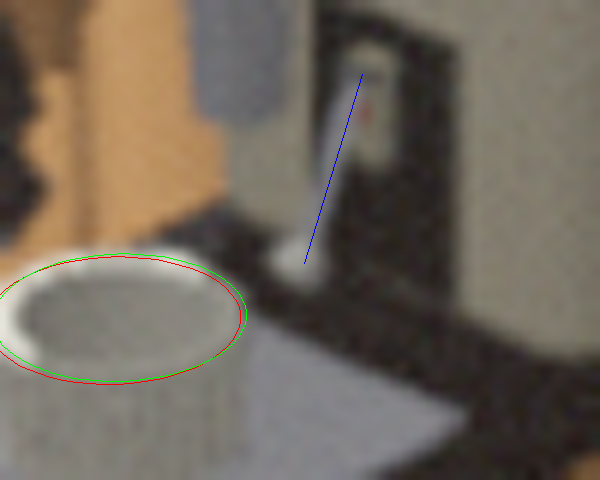

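```bash
python3 - <<'E'
import pickle
from h import *
m=np.load("mill.npy")
_,S6,_=pickle.load(open("s6.pkl","rb"))
ims={"free":S6["color"]}
for n in (1,2,3,4): ims[n]=pickle.load(open(f"l{n}.pkl","rb"))[1]["color"]
acc=[arm.snapshot("side")["color"].astype(float) for _ in range(6)]
ims["now"]=np.mean(acc,0)
def lev(c,ang,row):
    th=np.arcsin(22/50)-ang; a=proj(c,mw(m,(-10,0,92)));b=proj(c,mw(m,(-10-50*np.sin(th),0,92-50*np.cos(th)))); return a[0]+(b[0]-a[0])*(row-a[1])/(b[1]-a[1])
for row in (172,173,174,175,176,177):
    out=[]
    for k,im in ims.items():
        p=im[row,292:306].astype(float).mean(axis=1); 
        p=np.clip(p-70,0,None); xs=np.arange(292,306); 
        out.append((k,round((p*xs).sum()/max(p.sum(),1),2)))
    print(row,out,[round(lev(S6,a,row),2) for a in (0,.1,.2,.3,.44)])
for k in("free",3,"now"): print(k); print(ims[k][171:179,290:306].mean(axis=2).round().astype(int))
E
```

```text
172 [('free', np.float64(295.69)), (1, np.float64(295.63)), (2, np.float64(295.82)), (3, np.float64(295.86)), (4, np.float64(295.92)), ('now', np.float64(295.85))] [np.float64(295.72), np.float64(296.13), np.float64(296.55), np.float64(296.98), np.float64(297.61)]
173 [('free', np.float64(294.5)), (1, np.float64(294.63)), (2, np.float64(294.9)), (3, np.float64(295.32)), (4, np.float64(295.07)), ('now', np.float64(295.11))] [np.float64(295.41), np.float64(295.89), np.float64(296.37), np.float64(296.87), np.float64(297.6)]
174 [('free', np.float64(293.45)), (1, np.float64(293.44)), (2, np.float64(293.82)), (3, np.float64(294.17)), (4, np.float64(294.14)), ('now', np.float64(294.18))] [np.float64(295.1), np.float64(295.65), np.float64(296.2), np.float64(296.76), np.float64(297.59)]
175 [('free', np.float64(293.4)), (1, np.float64(293.39)), (2, np.float64(293.69)), (3, np.float64(294.03)), (4, np.float64(294.04)), ('now', np.float64(294.07))] [np.float64(294.79), np.float64(295.4), np.float64(296.02), np.float64(296.65), np.float64(297.59)]
176 [('free', np.float64(293.31)), (1, np.float
[... 1404 characters left out ...]
 42  41  41  37  36  59]
 [139 143 141 141 126 115 112  63  40  32  44  38  40  40  39  59]
 [135 135 137 138 141 140 127  64  30  40  36  37  30  41  37  63]]
now
[[122 123 123 108  52  59  96 120 110 103  89  56  45  42  40  59]
 [122 122 124 109  48  67 104 118 109 104  87  57  44  41  42  61]
 [123 123 122 107  51  74 109 109  90  89  69  47  42  40  39  58]
 [123 124 122 106  52  79 114  95  60  60  50  42  41  40  42  58]
 [127 124 122 105  51  83 116  86  47  43  39  43  41  41  40  59]
 [142 140 134 112  66  88 112  78  44  42  43  40  43  39  42  58]
 [138 139 139 136 123 114 111  64  41  40  39  41  40  44  39  59]
 [133 132 135 139 139 139 124  64  41  41  43  42  41  40  43  60]]
```

Emit:
servo_tool --motion '[0.6, 0, 0, 0, 0, 0, 0.42, 1.3, 0, 0, 0, 0, 0, 0.42, 1.9, 0, 0, 0, 0, 0, 0.42, 2.2, 0, 0, 0, 0, 0, 0.42, 2.2, 0, 0, 0, 0, 0, 0.42]'

```text
time_s: 21.2
tool_pos: [531.6, 99.5, 54.1]
tcp_rot: [0.701, -0.066, -0.542, -0.458]
force: [-0.4, 0.1, 0.0]
opening: 0.414
```

Emit:
servo_tool --motion '[0.35, 0, 0, 0, 0, 0, 0.42, 0.63, 0, 0, 0, 0, 0, 0.42, 0.83, -0.28, 0, 0, 0, 0, 0.42, 0.98, -0.5, 0, 0, 0, 0, 0.42, 1.03, -0.57, 0, 0, 0, 0, 0.42]'

```text
time_s: 21.7
tool_pos: [571.6, 135.1, 31.9]
tcp_rot: [0.703, -0.066, -0.54, -0.458]
force: [-0.2, 0.1, 0.2]
opening: 0.42
```

```bash
python3 go.py -85.5 0.9 31 35 0
```

```text
t 21.7 shift [ 0.211 -0.27   0.007] turn [ 0.02  0.04 -0.  ]
tcp mill [-102.6    0.5   31.9] world [571.6 135.1  31.9] q [-0.26 -0.41 -0.85  0.79  0.52 -0.95] F [-0.2  0.1  0.2] op 0.42
```

Emit:
servo_tool --motion '[0.07, -0.1, 0, 0, 0, 0, 0.42, 0.12, -0.175, 0, 0, 0, 0, 0.42, 0.165, -0.24, 0, 0, 0, 0, 0.42, 0.199, -0.289, 0, 0, 0, 0, 0.42, 0.199, -0.289, 0, 0, 0, 0, 0.42]'

```text
time_s: 22.2
tool_pos: [583.4, 147.2, 30.9]
tcp_rot: [0.703, -0.066, -0.54, -0.459]
force: [-1.0, -0.4, 1.6]
opening: 0.422
```

```bash
python3 go.py -85.5 0.9 31 35 0; python3 - <<'E'
from h import *
im=np.mean([arm.snapshot("side")["color"].astype(float) for _ in range(4)],0)
print(im[171:179,290:306].mean(axis=2).round().astype(int))
E
python3 go.py -85.5 0.9 31 35 0
```

```text
t 22.2 shift [ 0.    -0.004 -0.002] turn [ 0.    0.05 -0.01]
tcp mill [-85.7   1.   30.9] world [583.4 147.2  30.9] q [-0.23 -0.37 -0.82  0.76  0.51 -0.91] F [-1.  -0.4  1.6] op 0.422
[[124 125 124 109  50  50  92 121 112 104  88  61  41  41  38  60]
 [124 124 125 108  49  54  99 119 111 106  86  55  42  40  39  58]
 [124 124 124 109  52  66 106 115  94  91  72  50  39  37  36  58]
 [125 125 125 108  47  70 109 106  67  61  49  42  41  34  37  61]
 [131 129 125 108  52  71 108 103  50  40  41  41  39  40  41  58]
 [139 137 141 128  85  87 114  96  47  40  40  38  41  39  41  60]
 [136 138 141 136 132 134 127  91  45  42  39  40  37  42  39  58]
 [133 134 136 136 141 145 140  99  46  38  41  40  40  39  40  61]]
t 22.4 shift [ 0.002 -0.006 -0.   ] turn [ 0.    0.05 -0.01]
tcp mill [-85.8   0.9  30.9] world [583.4 147.   30.9] q [-0.23 -0.37 -0.82  0.76  0.51 -0.91] F [ 0.2 -1.1  0.2] op 0.418
```

Emit:
servo_tool --motion '[-0.057, 0.082, 0, 0, 0, 0, 0.42, -0.17, 0.246, 0, 0, 0, 0, 0.42, -0.344, 0.49, 0, 0, 0, 0, 0.42, -0.57, 0.82, 0, 0, 0, 0, 0.42, -1.2, 0.82, 0, 0, 0, 0, 0.42]'

```text
time_s: 22.9
tool_pos: [531.2, 99.8, 53.0]
tcp_rot: [0.701, -0.067, -0.542, -0.459]
force: [0.2, -0.1, 0.7]
opening: 0.419
```

Emit:
servo_tool --motion '[-0.8, 0, 0, 0, 0, 0, 0.42, -1.6, 0, 0, 0, 0, 0, 0.42, -2.2, 0, 0, 0, 0, 0, 0.42, -2.2, 0, 0, 0, 0, 0, 0.42, -2.2, 0, 0, 0, 0, 0, 0.42]'

```text
time_s: 23.4
tool_pos: [490.0, 54.6, 147.1]
tcp_rot: [0.703, -0.067, -0.539, -0.459]
force: [-1.4, 0.9, -0.2]
opening: 0.414
```

```bash
python3 look.py 5; python3 - <<'E'
from h import *
import pickle
m=np.load("mill.npy")
W,S=pickle.load(open("l5.pkl","rb"))
im=np.mean([arm.snapshot("side")["color"].astype(float) for _ in range(4)],0)
print(im[173:178,290:302].mean(axis=2).round().astype(int))
save(im.astype(np.uint8),"s5b.png",(255,325,110,210),8)
a=np.linspace(0,2*np.pi,60); o=cv2.resize(W["color"][230:330,220:330],None,fx=7,fy=7,interpolation=cv2.INTER_CUBIC)
for x,c in((-58,(0,0,255)),(-54,(0,255,0)),(-50,(255,0,0))):
    p=np.array([proj(W,mw(m,(x+31*np.cos(t),31*np.sin(t),60))) for t in a]); cv2.polylines(o,[np.round((p-[220,230]+.5)*7).astype(int)],False,c,1)
cv2.imwrite("pics/w5b.png",o)
E
```

```text
[[122 123 122 107  53  65 105 114  93  89  72  49]
 [122 122 122 107  50  72 106 106  63  59  52  46]
 [134 127 122 107  51  70 107 100  51  43  41  41]
 [138 137 139 126  82  84 114  95  49  40  44  41]
 [135 135 140 135 130 132 125  90  45  40  44  42]]
```

View pics/s5b.png

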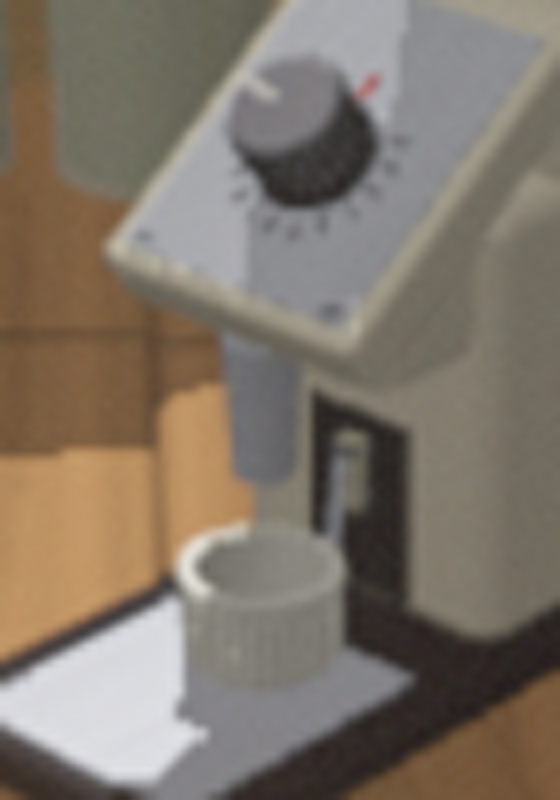

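View pics/w5b.png

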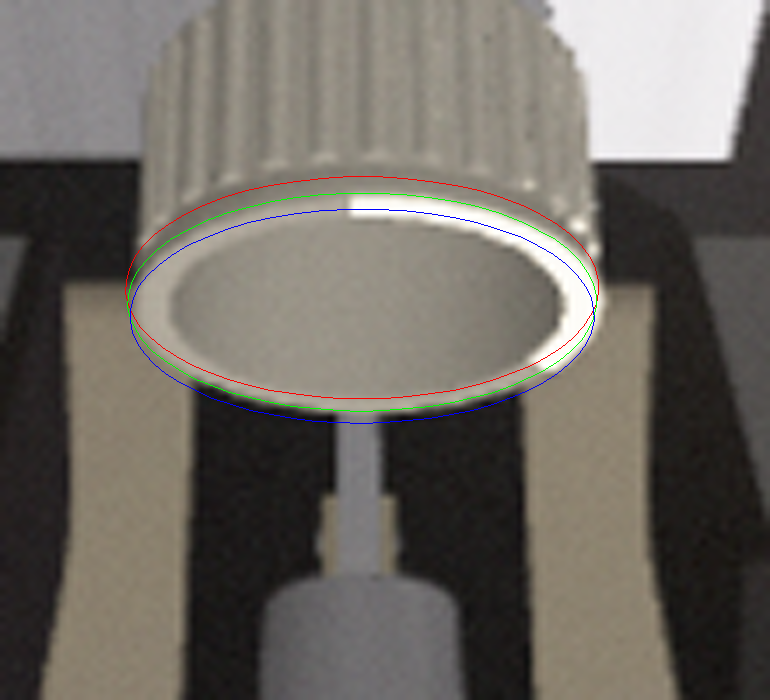

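```bash
python3 - <<'E'
from workcell import arm
print(arm.close_job(), arm.get_obs()["time_s"])
E
```

```text
the job is handed in; nothing more can be done
the job is handed in; nothing more can be done
```

The mill is set up and the job is handed in, at about 24 s of the 67 s allowed.

- **Dial:** I turned it clockwise about 147° until it would go no further and the fingers slipped, with the pointer at the red mark. I then turned it back about 80° and let go. In the picture the pointer sat within about 1° of where click 4 should be.
- **Ramekin:** I took the largest of the three (top image, pixel 291,196) and set it upright on the stand about 40 mm short of its final place. I then slid it straight back with the fingers held half open.
- **Second push:** After the first slide the checks put the ramekin's axis at between −55 and −57 mm (mill x) and the lever at about 0.24 rad. That was only just past the click, so I pushed about 2.5 mm more.
- **Last checks:** The wrist picture put the axis at about −54 mm, where −58 clicks and −46 is overtravelled. The lever read about 0.28 rad from the side camera, where 0.20 clicks and 0.44 is overtravelled. The ramekin stood upright on the centre line and the gripper was clear of it.
- **Uncertain:** The switch's click was never sensed directly, only worked out from these readings. Single readings of the axis disagreed by 1–2 mm, and by up to 5 mm partway through the slide. The top view taken between the two pushes showed nothing else had moved; I did not take another after the second.

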